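# Check temperature probes in a reference cup and balance them on the rest bar

### The job

Take the cap off the steel reference cup and set it down on the bench; then check the two or three grey probes from the shortest stem to the longest, holding each one's stem tip well down inside the cup for a good two seconds before laying it square across the narrow raised bar so that it balances there level. When every probe is on the bar, put the cap back fully home on the cup, and leave everything else on the bench alone.

Things in the scene. Friction and masses are not known exactly. Their poses are not given: they have to be found in the camera images.
- probe_short: temperature probe, 80 g: a grey plastic housing 80 long and 24 x 24 mm square, with a bare straight steel stem 7 mm thick and 50 mm long out of one end (short stem). At the start it lies flat on the bench. Origin on the probe's centre line at its balance point, 7 mm ahead of the housing's middle towards the stem (33 mm behind the face the stem comes out of); lying flat, 12 mm above what it lies on. Its x axis points along the stem to the tip. May be absent.
- probe_short_tip (a point): the tip of that probe's stem, on the centre line, 83 mm from the origin
- probe_medium: temperature probe, 80 g: a grey plastic housing 80 long and 24 x 24 mm square, with a bare straight steel stem 7 mm thick and 70 mm long out of one end (medium stem). At the start it lies flat on the bench. Origin on the probe's centre line at its balance point, 11 mm ahead of the housing's middle towards the stem (29 mm behind the face the stem comes out of); lying flat, 12 mm above what it lies on. Its x axis points along the stem to the tip. May be absent.
- probe_medium_tip (a point): the tip of that probe's stem, on the centre line, 99 mm from the origin
- probe_long: temperature probe, 80 g: a grey plastic housing 80 long and 24 x 24 mm square, with a bare straight steel stem 7 mm thick and 95 mm long out of one end (long stem). At the start it lies flat on the bench. Origin on the probe's centre line at its balance point, 17 mm ahead of the housing's middle towards the stem (23 mm behind the face the stem comes out of); lying flat, 12 mm above what it lies on. Its x axis points along the stem to the tip. May be absent.
- probe_long_tip (a point): the tip of that probe's stem, on the centre line, 118 mm from the origin
- cup: loose round steel reference cup, 0.45 kg, outside 70 mm across and 50 mm high, wall 4 mm, so the mouth is 62 mm across; inner floor 6 mm up. Empty. Origin at the centre of its underside, z up. At the start the bench is bare for 150 mm to its right (-y)
- cap: loose round aluminium cap, 90 g, that starts on the cup. From its underside up: a locating boss 48 mm across and 8 mm deep that hangs loosely in the cup's mouth, a flange 72 mm across and 5 mm thick that sits on the rim, an upright round black knob 20 mm across and 27 mm high; 40 mm in all. Origin at the centre of the boss's underside (0 above the bench when set down on it, 42 mm above the cup's origin when on the cup), z up through the knob
- rest: fixed rest: one straight level aluminium bar with a flat top 24 mm wide, 300 mm long and 70 mm above the bench, on a post 18 mm thick near each end (posts 138 mm either side of the middle; open below the bar between them; feet 6 mm high, 90 mm long across the bar). Origin on the bench under the bar's middle; y along the bar, x across it, z up
- relay: green relay cube, 32 mm wide, 36 mm high; a bystander, to be left alone; origin at its underside
- spreader: copper pipe heat spreader on a flat copper foot, 130 mm long, 30 mm wide, 21 mm high; a bystander, to be left alone; origin at its underside
- spool: spool of solder standing on end, 56 mm across, 40 mm high; a bystander, to be left alone; origin at its underside
- driver: screwdriver, 160 mm long; a bystander, to be left alone
- protoboard: white prototyping board 90 x 60 x 10 mm; a bystander, to be left alone; origin at its underside
Things that resemble listed ones, but are neither listed nor needed, are in the scene too. What is shaped like the probe_long but green or turquoise is not meant. Leave any green look-alike of the probe_short alone.

How it is judged:
By the outcome, as a careful person would: the job done as asked, in the order asked, and still so for the second after the job is handed in, with the robot touching nothing.
Of probe_short, probe_medium, probe_long only 2 to 3 are there at a start; the rules pass over those that are not, and their reading is None.
At some moment in a run one of cup, cap may be knocked a few centimetres aside while the robot is not near it.
It also fails if it takes over 210 s, if anything falls off the work surface, if the arm or the gripper's body presses on something with over 40 N, if the wrist force passes 120 N, or if a joint passes its speed limit or range.

### The arm

A 7-joint arm with a two-finger parallel gripper is mounted at the origin on the work surface. World frame = base frame: x ahead of the robot, y to its left, z up, the work surface at z = 0. Lengths are in m, angles in rad, forces in N, time in s.
With the tool pointing down it reaches from about 0.4 to 0.875 m from the base axis. Payload 4.4 kg.
Tool frame: the origin (TCP) lies at the very end of the fingers, on their centre line; the grasp point (between the pads) lies 19 mm behind it; z points along the fingers, y is the direction in which the jaws open and shut (so a half turn about z gives the same grasp; the last joint's range is limited). The gripper opens to 85 mm and grips with 20 to 120 N. Pads are 22 mm wide; open, the fingers measure 114 mm over their backs; the gripper's body (76 mm by 85 mm) begins 54 mm behind the grasp point. The pads swing forward as they close: fully open they stand 13 mm farther back than shut.
Start: joints at [-1.196, 0.628, 0.038, 1.517, -0.027, 0.996, -0.02], TCP at [0.277, 0.588, 0.231] pointing down, gripper open.
Joint ranges: [-3.06, 3.06], [-0.37, 2.12], [-1.25, 1.32], [0.18, 2.47], [-1.1, 4.24], [0.23, 1.98], [-2.94, 2.94]. Speed limits (rad/s): [2.57, 2.57, 3.14, 3.14, 3.14, 3.14, 3.14].

### API

Orientations are given as a 3x3 rotation matrix whose columns are the frame's x, y, z axes.
In Python, from station import monitor, cams, order, outline_of gives the robot as it stands. The module is installed in compiled form; this text tells all that it offers.
- The arm moves only by the tool apply_moves, never from a script. Its argument "steps" is a list of rows, each an object with "gripper": the finger opening in mm, from 0 to 85.4; "translation": the shift along the tool's x, y, z in mm, a list of three; "spin": the turn about the tool's z in rad. A call has exactly 10 rows; each row is the pose to reach, as a shift and turn from the pose commanded when the call began, along the tool's axes at that moment; what a row does not reach only later rows make up. A row lasts 1/10 s, in which the tool goes at most 50 mm and 8.59 degrees, less where a joint would pass 70% of its speed; a pose out of reach is approached as far as the arm can. A call with a gripper value outside its range is refused whole. The fingers move at their own pace and stop on an object; the grip force is fixed at half the most. Time passes only in rows, so rows that repeat a pose let the fingers close, or fill a call up. It gives the time, the measured TCP pose, the force and the opening at its end, in the units of the state.
- monitor.observe(): the state, without advancing time (a new reading comes with each control period).
- cams.capture(name): name is "scene" or "top" or "wrist"; returns a dict with "img" (384x512x3 uint8, red, green, blue), "camera_matrix" (3x3 intrinsics, pixels), "R" (3x3) and "t" (3): a world point X has camera coordinates R X + t; the wrist camera has in their place "tool_from_camera" (4x4, takes a point from camera to tool coordinates, whose origin is the TCP and whose axes are the flange's). Camera axes: x right, y down, z forward; pixel columns grow to the right and rows downward; lengths in m; the calibration is good to about 2 mm. A picture is of the moment at which its call begins: read the wrist's pose just before it. There is no depth.
- order.job_done(): hands the job in, once; it reports no verdict.
Trained networks look in the newest picture that a camera, given by its name, has taken for a name from the list of things; names that differ only in an ending like _2 or _b are one class to them, and where a whole thing is asked for, a point or a joint stands for the part that bears it (a point fixed in the world has none). Each returns a list of dicts, best first, with "confidence" (0 to 1); they miss things now and then, are a little off and sometimes report something else, mostly with a low value. They report only what shows in the picture. A call takes as long as a camera call. They do not tell look-alikes from the thing itself.
- outline_of(camera, label): "pixels" (384x512 bool, what is visible of it) and "xy" ([column, row] in pixels, amid what is visible of it).
The state is a dict: "t": time; "joint_pos": joint angles; "qvel": joint speeds; "joint_torque": joint torques, N m; "ee_pos": TCP position; "tool_rot": TCP orientation; "wrist_force": force on the tool from outside, world axes, zero at the start; "wrist_torque": the same for the moment, N m; "width": finger opening in m.
Only numpy, scipy, OpenCV 4.12 (cv2) and the standard library are available. Lean on these libraries where they do the work, as an engineer would, in place of code of your own. Each camera call takes 0.05 s, during which the arm holds its last target.

## Working session

There is one attempt and no reset: what is moved stays moved. The work goes in short steps, Python scripts to look and compute and a tool call to move; the robot and the scene stay as the last step left them, time stands still between calls to the robot, and variables do not carry over. Pictures are saved under pics/ and viewed, and the job is handed in when it is done.

Besides the shell and the picture viewer there is one more tool, called in YAML: its name, and indented under it one key for each argument. apply_moves: Moves the arm, as the interface text tells. Its arguments: {"type":"object","properties":{"steps":{"type":"array","items":{"type":"object","properties":{"gripper":{"type":"number"},"translation":{"type":"array","items":{"type":"number"}},"spin":{"type":"number"}}}}},"required":["steps"]}

```bash
mkdir -p pics
cat > h.py <<'E'
import numpy as np, cv2
from station import monitor, cams, order, outline_of
def shot(cam,fn):
    c=cams.capture(cam); cv2.imwrite('pics/'+fn,c['img'][:,:,::-1]); return c
def st():
    s=monitor.observe(); return s
def ray(c,px,z,s=None):
    K=c['camera_matrix']; d=np.linalg.inv(K)@np.array([px[0],px[1],1.])
    if 'R' in c:
        o=-c['R'].T@c['t']; d=c['R'].T@d
    else:
        T=c['tool_from_camera']; R=s['tool_rot']; 
        o=R@T[:3,3]+s['ee_pos']; d=R@T[:3,:3]@d
    return o+d*(z-o[2])/d[2]
E
python3 - <<'E'
from h import *
s=st(); np.set_printoptions(precision=4,suppress=True)
print(s)
for n in ['scene','top','wrist']:
    c=shot(n,n+'0.png'); print(n,c['camera_matrix'],c.get('R'),c.get('t'),c.get('tool_from_camera'))
print(st()['t'])
E
```

```text
{'t': 0.0, 'joint_pos': array([-1.1958,  0.6294,  0.0384,  1.5184, -0.027 ,  0.9963, -0.02  ]), 'qvel': array([-0.0013, -0.0002, -0.0016,  0.0005, -0.0012,  0.0002, -0.0002]), 'joint_torque': array([  0.0002, -56.3397,   1.2264, -19.3442,   0.011 ,   0.0106,
        -0.    ]), 'ee_pos': array([0.277 , 0.5873, 0.2304]), 'tool_rot': array([[-0.9044,  0.4267, -0.0008],
       [ 0.4267,  0.9044, -0.0017],
       [-0.    , -0.0019, -1.    ]]), 'wrist_force': array([-0.1042,  0.1755, -0.0462]), 'wrist_torque': array([-0.0001,  0.0108, -0.0235]), 'width': 0.08534325434141159}
scene [[486.7736   0.     266.504 ]
 [  0.     486.7736 193.3058]
 [  0.       0.       1.    ]] [[ 0.5547  0.8319 -0.0151]
 [ 0.4678 -0.3268 -0.8212]
 [-0.6881  0.4485 -0.5705]] [-0.2655 -0.1733  1.642 ] None
top [[374.3882   0.     251.4276]
 [  0.     374.3882 196.5   ]
 [  0.       0.       1.    ]] [[ 0.0115 -0.9996 -0.0248]
 [-0.9955 -0.0091 -0.0945]
 [ 0.0943  0.0258 -0.9952]] [0.03   0.4806 1.1906] None
wrist [[330.2337   0.     254.5233]
 [  0.     330.2337 191.9164]
 [  0.       0.       1.    ]] None None [[ 0.0004 -0.9502 -0.3116  0.0792]
 [ 1.      0.0007 -0.001  -0.0001]
 [ 0.0012 -0.3116  0.9502 -0.1429]
 [ 0.      0.      0.      1.    ]]
0.15
```

View pics/scene0.png

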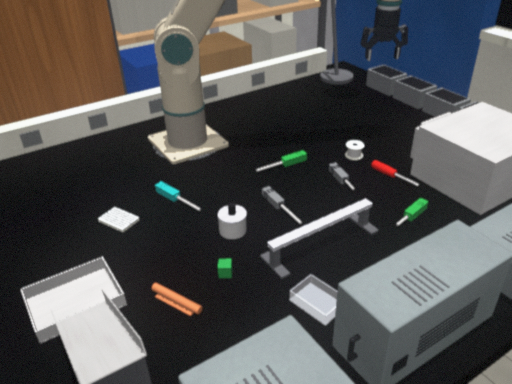

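View pics/top0.png

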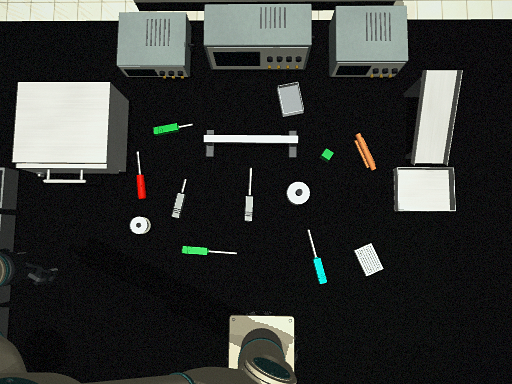

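Run:
```python
from h import *
np.set_printoptions(precision=4,suppress=True)
c=shot('top','top1.png')
Z=dict(probe_short=.012,probe_medium=.012,probe_long=.012,cup=.05,cap=.08,rest=.07,relay=.036,spreader=.02,spool=.04,driver=.01,protoboard=.01)
for n in Z:
    for o in outline_of('top',n):
        p=o['pixels']; ys,xs=np.nonzero(p)
        print(n,round(o['confidence'],2),np.round(o['xy']),ray(c,o['xy'],Z[n])[:2],p.sum(), xs.min(),xs.max(),ys.min(),ys.max(), c['img'][p].mean(0).round())
print(st()['t'])
```

```text
probe_short 0.74 [179. 204.] [0.4555 0.2728] 256 172 186 179 217 [154. 159. 153.]
probe_short 0.63 [168. 128.] [0.7089 0.3177] 221 154 180 123 134 [ 37. 173.  70.]
probe_short 0.2 [140. 186.] [0.5118 0.404 ] 242 136 146 153 199 [192.  43.  33.]
probe_medium 0.35 [371. 257.] [ 0.2909 -0.3487] 502 355 381 244 274 [219. 225. 221.]
probe_long 0.79 [251. 207.] [0.4479 0.0366] 235 245 252 171 221 [184. 190. 182.]
probe_long 0.77 [320. 270.] [ 0.2457 -0.1855] 215 313 326 251 283 [ 24. 225. 215.]
probe_long 0.48 [195. 252.] [0.2998 0.2147] 244 182 234 246 254 [ 95. 215. 122.]
cap 0.67 [139. 226.] [0.3817 0.3799] 288 130 150 217 233 [209. 214. 210.]
cap 0.6 [295. 194.] [ 0.4839 -0.1001] 375 287 309 182 203 [221. 226. 225.]
rest 0.73 [250. 138.] [0.6614 0.0398] 1092 204 297 129 158 [183. 187. 186.]
relay 0.58 [327. 155.] [ 0.6154 -0.2073] 106 321 332 148 160 [ 44. 173.  79.]
spreader 0.75 [250. 207.] [0.4451 0.0396] 260 245 253 169 221 [181. 187. 179.]
spreader 0.7 [364. 155.] [ 0.6212 -0.3308] 287 356 374 135 168 [210. 136.  76.]
spool 0.66 [137. 228.] [0.3759 0.3982] 298 130 150 217 233 [206. 210. 206.]
driver 0.66 [142. 185.] [0.5161 0.3985] 172 137 145 173 198 [221.  29.  16.]
protoboard 0.84 [370. 257.] [ 0.2898 -0.3464] 554 355 382 243 275 [214. 219. 216.]
0.75
```

Run:
```python
from h import *
im=cv2.imread('pics/top1.png'); 
cv2.imwrite('pics/topz.png',cv2.resize(im[120:250,120:320],None,fx=4,fy=4,interpolation=cv2.INTER_CUBIC))
im=cv2.imread('pics/scene0.png'); 
cv2.imwrite('pics/scz.png',cv2.resize(im[130:290,200:400],None,fx=4,fy=3.75,interpolation=cv2.INTER_CUBIC))
```

```text
(no output)
```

View pics/topz.png

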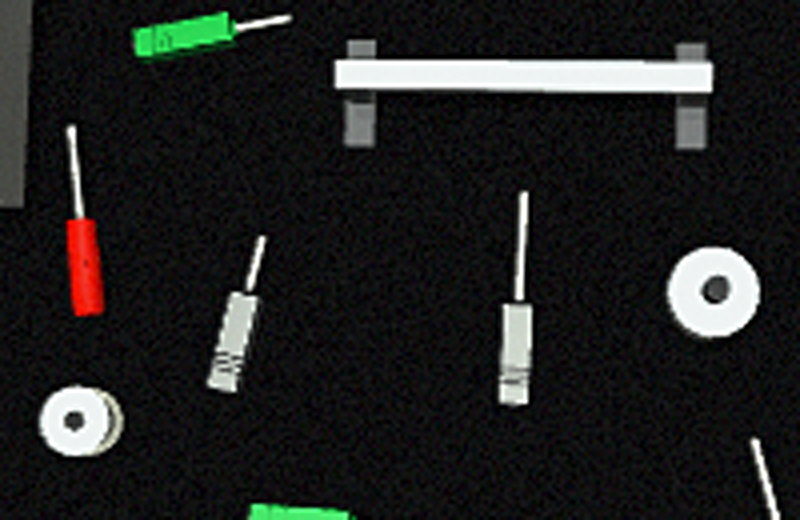

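View pics/scz.png

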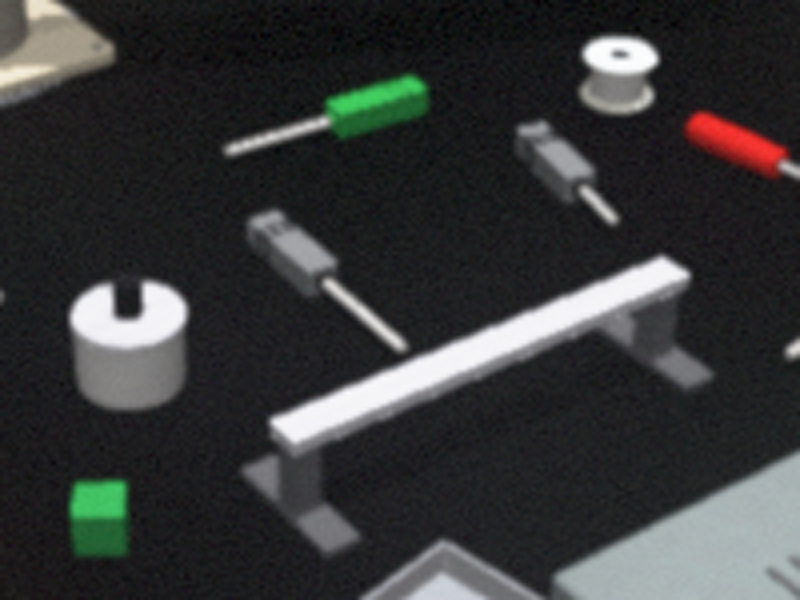

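Run:
```python
from h import *
np.set_printoptions(precision=4,suppress=True)
c=cams.capture('top')
f=lambda u,v:(120+(u+.5)/4-.5,120+(v+.5)/4-.5)
for nm,b,fa,t in [('S',(222,389),(244,294),(262,237)),('L',(514,404),(517,302),(524,192))]:
    B,F,T=[ray(c,f(*q),z)[:2] for q,z in ((b,.02),(fa,.02),(t,.012))]
    print(nm,B,F,T,np.linalg.norm(F-B),np.linalg.norm(T-F),np.degrees(np.arctan2(*(T-B)[::-1])))
for q in [(335,61),(336,90),(712,63),(712,93)]: print('bar',ray(c,f(*q),.07)[:2])
print('cap knob top',ray(c,f(718,285),.082), 'flange',ray(c,f(714,293),.055))
```

```text
S [0.4118 0.2824] [0.4896 0.2667] [0.5378 0.2549] 0.07931011696865997 0.049654876842026026 -12.30273996255737
L [0.4022 0.0448] [0.485  0.0434] [0.5769 0.039 ] 0.08282549638304205 0.09202129130652645 -1.9069500024130919
bar [0.6711 0.1887]
bar [0.6476 0.1873]
bar [ 0.6709 -0.1098]
bar [ 0.6468 -0.1098]
cap knob top [ 0.4935 -0.1132  0.082 ] flange [ 0.4901 -0.1128  0.055 ]
```

```bash
cat >> h.py <<'E'
def to(x,y,z,phi,s=None):
    """shift mm, spin to reach world xyz with tool y at angle phi (deg, mod 180)"""
    s=s or st(); R=s['tool_rot']; d=R.T@(np.array([x,y,z])-s['ee_pos'])*1000
    cur=np.degrees(np.arctan2(R[1,1],R[0,1])); dp=(phi-cur+90)%180-90
    print('t',round(s['t'],2),'shift',d.round(1),'spin',round(-np.radians(dp),3),'pos',(s['ee_pos']*1000).round(1),'phi',round(cur,2),'w',round(s['width']*1000,1),'F',s['wrist_force'].round(1))
E
python3 - <<'E'
from h import *
to(.491,-.113,.23,90)
E
```

```text
t 0.8 shift [-492.3 -542.8    1.3] spin -0.441 pos [277.3 587.9 231.3] phi 64.75 w 85.0 F [-0.5  0.4 -0.6]
```

apply_moves:
  steps:
    - {"gripper":60,"translation":[-492,-543,0],"spin":-0.441}
    - {"gripper":60,"translation":[-492,-543,0],"spin":-0.441}
    - {"gripper":60,"translation":[-492,-543,0],"spin":-0.441}
    - {"gripper":60,"translation":[-492,-543,0],"spin":-0.441}
    - {"gripper":60,"translation":[-492,-543,0],"spin":-0.441}
    - {"gripper":60,"translation":[-492,-543,0],"spin":-0.441}
    - {"gripper":60,"translation":[-492,-543,0],"spin":-0.441}
    - {"gripper":60,"translation":[-492,-543,0],"spin":-0.441}
    - {"gripper":60,"translation":[-492,-543,0],"spin":-0.441}
    - {"gripper":60,"translation":[-492,-543,0],"spin":-0.441}

```text
t: 1.8
ee_pos: [0.4234, 0.1077, 0.2317]
tool_rot: [[-1.0, -0.0, 0.001], [-0.0, 1.0, 0.0], [-0.001, 0.0, -1.0]]
wrist_force: [0.9, 0.8, 0.2]
width: 0.0603
```

Run:
```python
from h import *
to(.491,-.113,.23,90); print(st()['joint_pos'])
```

```text
t 1.8 shift [ -67.5 -220.7    1.7] spin 0.0 pos [423.4 107.7 231.7] phi 90.02 w 60.3 F [0.9 0.8 0.2]
[-0.28276195  0.32760298 -0.03983484  2.08033804  0.01916983  0.73272352
  1.23645965]
```

apply_moves:
  steps:
    - {"gripper":60,"translation":[-68,-221,0],"spin":0}
    - {"gripper":60,"translation":[-68,-221,0],"spin":0}
    - {"gripper":60,"translation":[-68,-221,0],"spin":0}
    - {"gripper":60,"translation":[-68,-221,0],"spin":0}
    - {"gripper":60,"translation":[-68,-221,0],"spin":0}
    - {"gripper":60,"translation":[-68,-221,0],"spin":0}
    - {"gripper":60,"translation":[-68,-221,20],"spin":0}
    - {"gripper":60,"translation":[-68,-221,20],"spin":0}
    - {"gripper":60,"translation":[-68,-221,20],"spin":0}
    - {"gripper":60,"translation":[-68,-221,20],"spin":0}

```text
t: 2.8
ee_pos: [0.4913, -0.1108, 0.212]
tool_rot: [[-1.0, -0.001, 0.001], [-0.001, 1.0, 0.0], [-0.001, 0.0, -1.0]]
wrist_force: [0.4, 0.0, -0.8]
width: 0.0601
```

Run:
```python
from h import *
s=st(); c=shot('wrist','w1.png')
for o in outline_of('wrist','cap'): 
    ys,xs=np.nonzero(o['pixels']); print(o['confidence'],o['xy'],xs.min(),xs.max(),ys.min(),ys.max())
np.savez('w1.npz',**{k:v for k,v in c.items()})
to(.491,-.113,.06,90,s)
```

```text
0.97 [255.7, 171.4] 216 291 136 209
0.71 [251.6, 137.0] 225 276 129 145
t 2.8 shift [  0.4  -2.2 152. ] spin 0.001 pos [ 491.3 -110.8  212. ] phi 90.07 w 60.1 F [ 0.4  0.  -0.8]
```

View pics/w1.png

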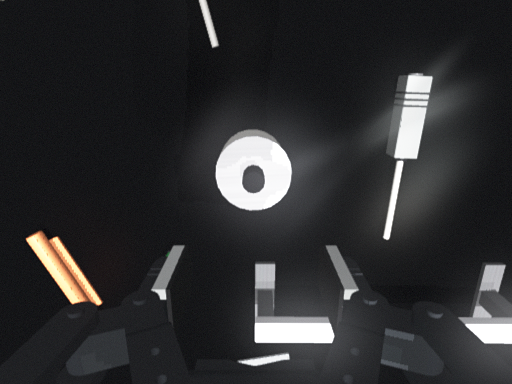

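Run:
```python
from h import *
s=st(); c=dict(np.load('w1.npz'))
im=c['img'].astype(int).sum(2); 
m=(im[:,:]<330).astype(np.uint8); n,l,stt,ce=cv2.connectedComponentsWithStats(m[140:208,220:290])
for i in range(1,n): print(stt[i],ce[i]+[220,140])
print(ray(c,(254,174),.055,s),ray(c,(253.5,183),.082,s),ray(c,(253.5,180),.08,s))
```

```text
[ 0  0  8 13 58] [222.27586207 144.17241379]
[ 56   0  14  19 126] [284.92063492 145.64285714]
[ 23  25  21  28 470] [253.01276596 178.90638298]
[ 51  48  19  20 163] [283.47852761 201.41717791]
[  0  52  18  16 119] [225.09243697 202.70588235]
[ 0.49273054 -0.11227209  0.055     ] [ 0.49347505 -0.11262486  0.082     ] [ 0.49136292 -0.11263443  0.08      ]
```

apply_moves:
  steps:
    - {"gripper":45,"translation":[-1,-2,50],"spin":0}
    - {"gripper":45,"translation":[-1,-2,90],"spin":0}
    - {"gripper":45,"translation":[-1,-2,120],"spin":0}
    - {"gripper":45,"translation":[-1,-2,140],"spin":0}
    - {"gripper":45,"translation":[-1,-2,152],"spin":0}
    - {"gripper":45,"translation":[-1,-2,152],"spin":0}
    - {"gripper":0,"translation":[-1,-2,152],"spin":0}
    - {"gripper":0,"translation":[-1,-2,152],"spin":0}
    - {"gripper":0,"translation":[-1,-2,152],"spin":0}
    - {"gripper":0,"translation":[-1,-2,152],"spin":0}

```text
t: 3.9
ee_pos: [0.4929, -0.1136, 0.0607]
tool_rot: [[-1.0, -0.0, 0.003], [-0.0, 1.0, -0.0], [-0.003, -0.0, -1.0]]
wrist_force: [0.5, 0.3, 6.9]
width: 0.0178
```

apply_moves:
  steps:
    - {"gripper":0,"translation":[0,0,0],"spin":0}
    - {"gripper":0,"translation":[0,0,0],"spin":0}
    - {"gripper":0,"translation":[0,0,0],"spin":0}
    - {"gripper":0,"translation":[0,0,-5],"spin":0}
    - {"gripper":0,"translation":[0,0,-10],"spin":0}
    - {"gripper":0,"translation":[0,0,-18],"spin":0}
    - {"gripper":0,"translation":[0,0,-26],"spin":0}
    - {"gripper":0,"translation":[0,0,-34],"spin":0}
    - {"gripper":0,"translation":[0,0,-40],"spin":0}
    - {"gripper":0,"translation":[0,0,-40],"spin":0}

```text
t: 4.9
ee_pos: [0.4925, -0.1136, 0.1003]
tool_rot: [[-1.0, -0.0, 0.002], [-0.0, 1.0, -0.0], [-0.002, -0.0, -1.0]]
wrist_force: [-0.5, -0.7, -0.5]
width: 0.018
```

Run:
```python
from h import *
c=shot('scene','s2.png'); im=c['img'][:,:,::-1]
cv2.imwrite('pics/s2z.png',cv2.resize(im[130:290,150:350],None,fx=4,fy=3.75)); to(.49,-.113,.06,90)
```

```text
t 4.95 shift [ 2.3  0.6 39.8] spin 0.0 pos [ 492.3 -113.5   99.8] phi 90.01 w 18.0 F [ 0.1 -0.5 -0.8]
```

View pics/s2z.png

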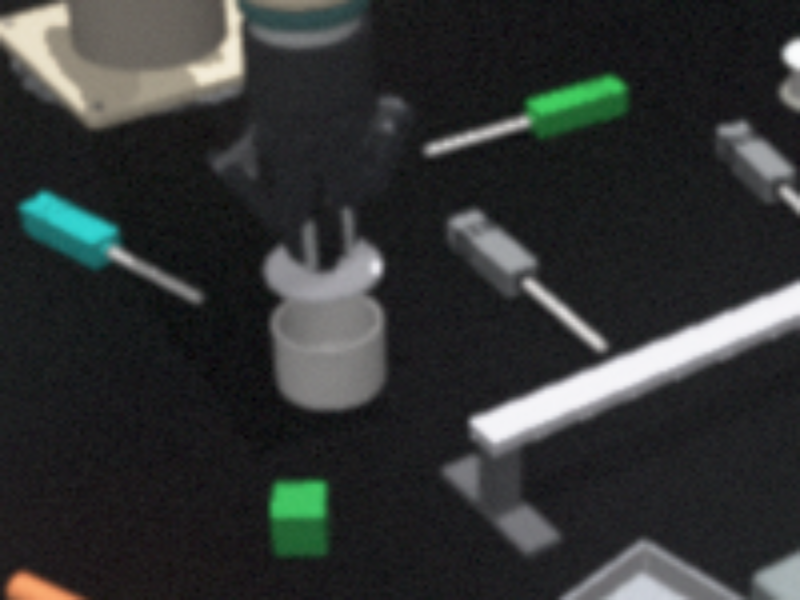

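apply_moves:
  steps:
    - {"gripper":0,"translation":[0,-40,0],"spin":0}
    - {"gripper":0,"translation":[0,-80,0],"spin":0}
    - {"gripper":0,"translation":[0,-112,0],"spin":0}
    - {"gripper":0,"translation":[0,-112,20],"spin":0}
    - {"gripper":0,"translation":[0,-112,40],"spin":0}
    - {"gripper":0,"translation":[0,-112,55],"spin":0}
    - {"gripper":0,"translation":[0,-112,68],"spin":0}
    - {"gripper":0,"translation":[0,-112,75],"spin":0}
    - {"gripper":0,"translation":[0,-112,79],"spin":0}
    - {"gripper":0,"translation":[0,-112,79],"spin":0}

```text
t: 5.95
ee_pos: [0.4918, -0.2253, 0.02]
tool_rot: [[-1.0, -0.0, -0.0], [-0.0, 1.0, 0.0], [0.0, 0.0, -1.0]]
wrist_force: [-0.2, -0.3, -1.1]
width: 0.018
```

apply_moves:
  steps:
    - {"gripper":0,"translation":[0,0,1],"spin":0}
    - {"gripper":0,"translation":[0,0,1],"spin":0}
    - {"gripper":45,"translation":[0,0,1],"spin":0}
    - {"gripper":45,"translation":[0,0,1],"spin":0}
    - {"gripper":45,"translation":[0,0,1],"spin":0}
    - {"gripper":45,"translation":[0,0,-20],"spin":0}
    - {"gripper":45,"translation":[0,0,-60],"spin":0}
    - {"gripper":45,"translation":[0,0,-100],"spin":0}
    - {"gripper":45,"translation":[0,0,-150],"spin":0}
    - {"gripper":45,"translation":[0,0,-200],"spin":0}

```text
t: 6.95
ee_pos: [0.4914, -0.2252, 0.2221]
tool_rot: [[-1.0, -0.0, -0.001], [-0.0, 1.0, 0.0], [0.001, 0.0, -1.0]]
wrist_force: [0.7, 0.2, -0.1]
width: 0.045
```

Run:
```python
from h import *
c=shot('scene','s3.png'); im=c['img'][:,:,::-1]
cv2.imwrite('pics/s3z.png',cv2.resize(im[130:290,150:350],None,fx=4,fy=3.75)); to(.435,.277,.22,77.7)
```

```text
t 7.0 shift [ 61.1 504.3   6.9] spin 0.215 pos [ 496.  -227.2  230.3] phi 89.99 w 45.3 F [ 1.6 -0.8  5.1]
```

View pics/s3z.png

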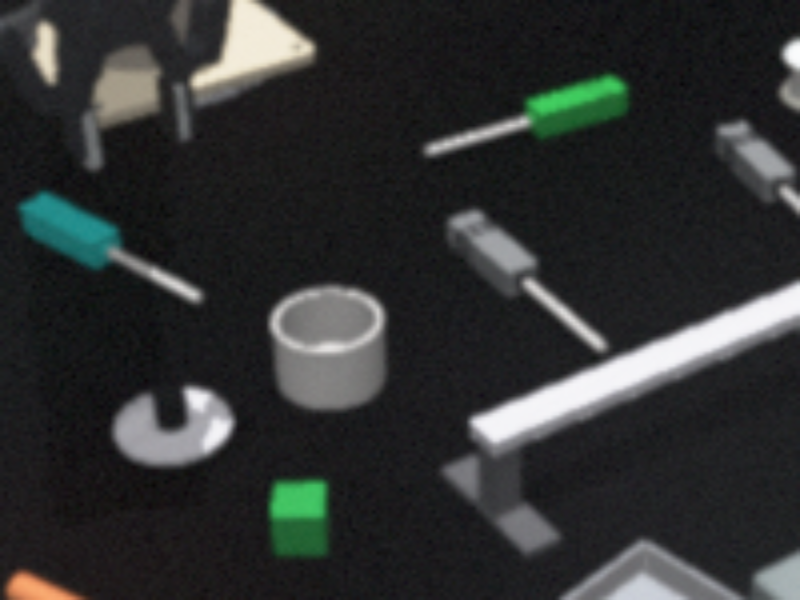

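apply_moves:
  steps:
    - {"gripper":50,"translation":[61,504,7],"spin":0.215}
    - {"gripper":50,"translation":[61,504,7],"spin":0.215}
    - {"gripper":50,"translation":[61,504,7],"spin":0.215}
    - {"gripper":50,"translation":[61,504,7],"spin":0.215}
    - {"gripper":50,"translation":[61,504,7],"spin":0.215}
    - {"gripper":50,"translation":[61,504,7],"spin":0.215}
    - {"gripper":50,"translation":[61,504,7],"spin":0.215}
    - {"gripper":50,"translation":[61,504,7],"spin":0.215}
    - {"gripper":50,"translation":[61,504,7],"spin":0.215}
    - {"gripper":50,"translation":[61,504,7],"spin":0.215}

```text
t: 8.0
ee_pos: [0.4311, 0.2728, 0.2136]
tool_rot: [[-0.977, 0.213, 0.0], [0.213, 0.977, 0.0], [-0.0, 0.0, -1.0]]
wrist_force: [1.5, -1.1, 0.4]
width: 0.05
```

apply_moves:
  steps:
    - {"gripper":50,"translation":[0,2,0],"spin":0}
    - {"gripper":50,"translation":[0,2,0],"spin":0}
    - {"gripper":50,"translation":[0,2,0],"spin":0}
    - {"gripper":50,"translation":[0,2,0],"spin":0}
    - {"gripper":50,"translation":[0,2,0],"spin":0}
    - {"gripper":50,"translation":[0,2,0],"spin":0}
    - {"gripper":50,"translation":[0,2,0],"spin":0}
    - {"gripper":50,"translation":[0,2,0],"spin":0}
    - {"gripper":50,"translation":[0,2,0],"spin":0}
    - {"gripper":50,"translation":[0,2,0],"spin":0}

```text
t: 9.0
ee_pos: [0.4322, 0.2728, 0.2134]
tool_rot: [[-0.977, 0.213, -0.0], [0.213, 0.977, 0.0], [0.0, 0.0, -1.0]]
wrist_force: [-0.1, -0.2, -0.3]
width: 0.0497
```

Run:
```python
from h import *
s=st(); to(.4363,.277,.003,77.7,s); c=shot('wrist','w3.png'); np.savez('w3.npz',**c)
```

```text
t 9.0 shift [ -3.2   5.  210.4] spin -0.0 pos [432.2 272.8 213.4] phi 77.69 w 49.7 F [-0.1 -0.2 -0.3]
```

View pics/w3.png

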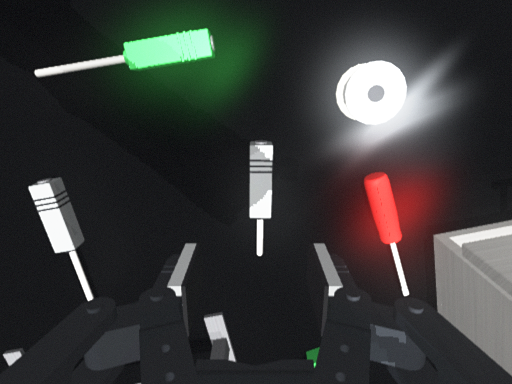

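Run:
```python
from h import *
s=st(); c=dict(np.load('w3.npz'))
B,F,T=ray(c,(261,144.5),.024,s),ray(c,(261,217),.024,s),ray(c,(260,254.5),.012,s)
print(B,F,T,np.linalg.norm(F-B),np.degrees(np.arctan2(*(F-B)[1::-1])),np.degrees(np.arctan2(*(T-B)[1::-1])))
g=B+.25/.8*(F-B); to(g[0],g[1],.003,78,s)
```

```text
[0.41307718 0.28305093 0.024     ] [0.490499   0.26668847 0.024     ] [0.54147322 0.2549329  0.012     ] 0.07913196626786806 -11.933391050205758 -12.352460241078306
t 9.05 shift [ -3.9   6.1 210.4] spin -0.005 pos [432.1 272.8 213.4] phi 77.7 w 50.0 F [ 0.3  0.4 -0.1]
```

apply_moves:
  steps:
    - {"gripper":50,"translation":[-4,6,50],"spin":0}
    - {"gripper":50,"translation":[-4,6,100],"spin":0}
    - {"gripper":50,"translation":[-4,6,145],"spin":0}
    - {"gripper":50,"translation":[-4,6,175],"spin":0}
    - {"gripper":50,"translation":[-4,6,195],"spin":0}
    - {"gripper":50,"translation":[-4,6,205],"spin":0}
    - {"gripper":50,"translation":[-4,6,208],"spin":0}
    - {"gripper":50,"translation":[-4,6,208],"spin":0}
    - {"gripper":0,"translation":[-4,6,208],"spin":0}
    - {"gripper":0,"translation":[-4,6,208],"spin":0}

```text
t: 10.05
ee_pos: [0.4381, 0.2783, 0.0067]
tool_rot: [[-0.977, 0.213, 0.002], [0.213, 0.977, 0.001], [-0.001, 0.002, -1.0]]
wrist_force: [-5.2, -1.6, 18.2]
width: 0.0227
```

apply_moves:
  steps:
    - {"gripper":0,"translation":[0,0,0],"spin":0}
    - {"gripper":0,"translation":[0,0,0],"spin":0}
    - {"gripper":0,"translation":[0,0,0],"spin":0}
    - {"gripper":0,"translation":[0,0,-10],"spin":0}
    - {"gripper":0,"translation":[0,0,-30],"spin":0}
    - {"gripper":0,"translation":[0,0,-60],"spin":0}
    - {"gripper":0,"translation":[0,0,-90],"spin":0}
    - {"gripper":0,"translation":[0,0,-120],"spin":0}
    - {"gripper":0,"translation":[0,0,-120],"spin":0}
    - {"gripper":0,"translation":[0,0,-120],"spin":0}

```text
t: 11.05
ee_pos: [0.4376, 0.278, 0.1265]
tool_rot: [[-0.977, 0.213, 0.002], [0.213, 0.977, 0.001], [-0.001, 0.002, -1.0]]
wrist_force: [-0.2, -1.0, -2.1]
width: 0.0226
```

Run:
```python
from h import *
c=shot('scene','s4.png'); im=c['img'][:,:,::-1]
cv2.imwrite('pics/s4z.png',cv2.resize(im[90:250,220:420],None,fx=4,fy=3.75)); to(.435,.277,.12,77.7)
shot('wrist','w4.png')
```

```text
t 11.1 shift [ 1.8 -1.   5.5] spin -0.0 pos [437.  277.6 125.5] phi 77.69 w 22.3 F [-0.4 -0.6 -1.3]
```

View pics/s4z.png

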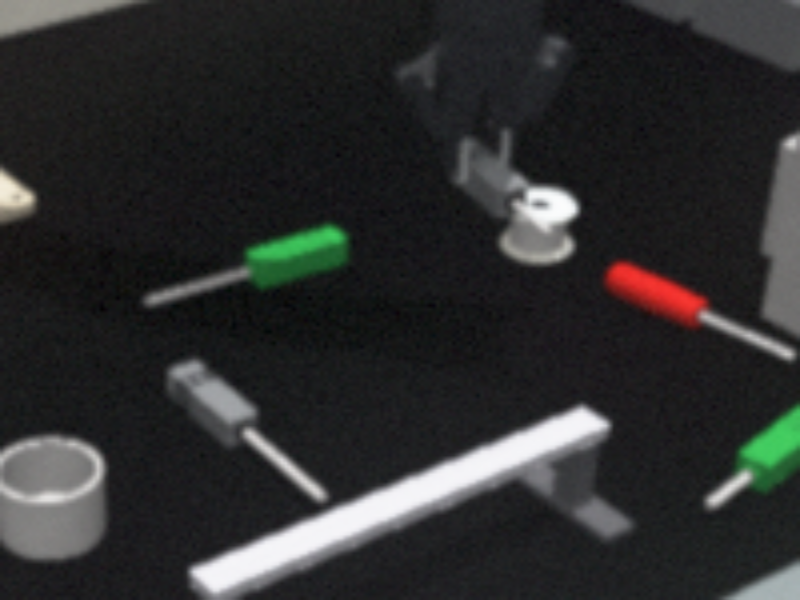

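View pics/w4.png

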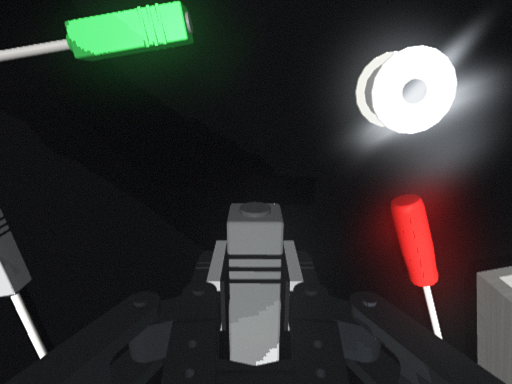

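Run:
```python
from h import *
to(.52,.11,.125,90);to(.52,.11,.030,90)
```

```text
t 11.15 shift [-1.171e+02 -1.457e+02 -1.000e-01] spin -0.215 pos [436.7 277.4 124.9] phi 77.69 w 22.6 F [-0.6 -0.4 -1.4]
t 11.15 shift [-117.2 -145.6   94.9] spin -0.215 pos [436.7 277.4 124.9] phi 77.69 w 22.6 F [-0.6 -0.4 -1.4]
```

apply_moves:
  steps:
    - {"gripper":0,"translation":[-117,-146,0],"spin":-0.215}
    - {"gripper":0,"translation":[-117,-146,0],"spin":-0.215}
    - {"gripper":0,"translation":[-117,-146,0],"spin":-0.215}
    - {"gripper":0,"translation":[-117,-146,0],"spin":-0.215}
    - {"gripper":0,"translation":[-117,-146,0],"spin":-0.215}
    - {"gripper":0,"translation":[-117,-146,20],"spin":-0.215}
    - {"gripper":0,"translation":[-117,-146,50],"spin":-0.215}
    - {"gripper":0,"translation":[-117,-146,75],"spin":-0.215}
    - {"gripper":0,"translation":[-117,-146,95],"spin":-0.215}
    - {"gripper":0,"translation":[-117,-146,95],"spin":-0.215}

```text
t: 12.15
ee_pos: [0.5173, 0.1104, 0.0271]
tool_rot: [[-1.0, -0.001, -0.007], [-0.001, 1.0, -0.001], [0.007, -0.001, -1.0]]
wrist_force: [-0.5, -1.3, -1.2]
width: 0.0226
```

Run:
```python
from h import *
c=shot('scene','s5.png'); im=c['img'][:,:,::-1]
cv2.imwrite('pics/s5z.png',cv2.resize(im[130:290,220:420],None,fx=4,fy=3.75)); to(.595,.11,.03,90)
```

```text
t 12.2 shift [-76.5  -0.6  -1.8] spin 0.001 pos [518.5 110.5  28.6] phi 90.06 w 22.3 F [-0.6  0.7 -0.6]
```

View pics/s5z.png

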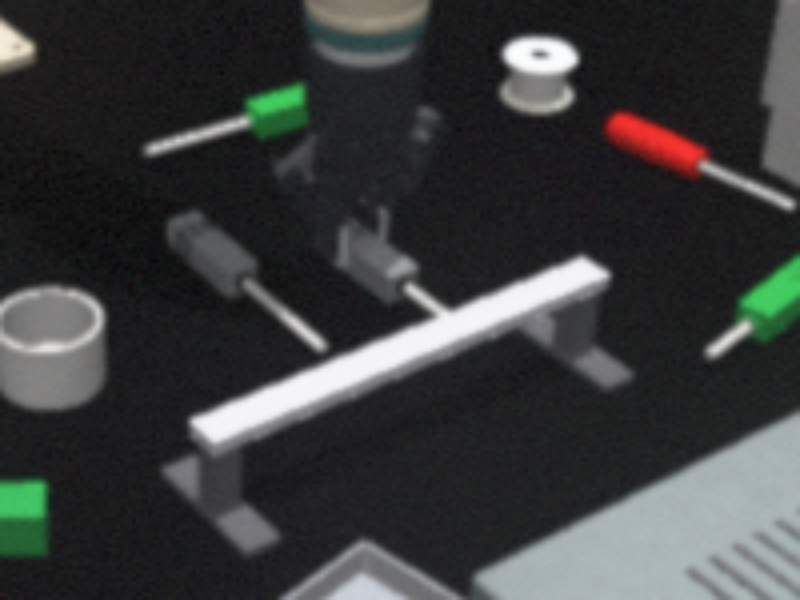

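apply_moves:
  steps:
    - {"gripper":0,"translation":[-40,0,0],"spin":0}
    - {"gripper":0,"translation":[-76,0,0],"spin":0}
    - {"gripper":0,"translation":[-76,0,0],"spin":0}
    - {"gripper":0,"translation":[-76,0,-6],"spin":0}
    - {"gripper":0,"translation":[-76,0,-12],"spin":0}
    - {"gripper":0,"translation":[-76,0,-18],"spin":0}
    - {"gripper":0,"translation":[-76,0,-24],"spin":0}
    - {"gripper":0,"translation":[-76,0,-30],"spin":0}
    - {"gripper":0,"translation":[-76,0,-35],"spin":0}
    - {"gripper":0,"translation":[-76,0,-35],"spin":0}

```text
t: 13.2
ee_pos: [0.5941, 0.1102, 0.0653]
tool_rot: [[-1.0, -0.001, -0.005], [-0.001, 1.0, -0.001], [0.005, -0.001, -1.0]]
wrist_force: [-3.7, 0.2, -4.8]
width: 0.0229
```

Run:
```python
from h import *
c=shot('scene','s6.png'); im=c['img'][:,:,::-1]
cv2.imwrite('pics/s6z.png',cv2.resize(im[130:290,220:420],None,fx=4,fy=3.75)); to(.595,.11,.095,90); print(st()['wrist_torque'])
```

```text
t 13.25 shift [ -0.5  -0.2 -29.8] spin 0.0 pos [594.4 110.2  65.2] phi 90.03 w 22.1 F [-4.1  0.1 -5.5]
[ 0.04244703  1.05622181 -0.01745858]
```

View pics/s6z.png

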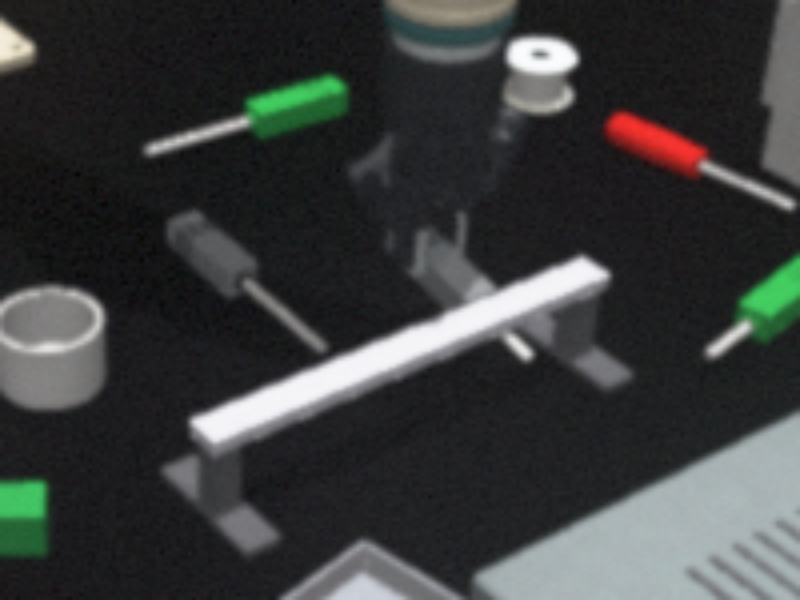

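apply_moves:
  steps:
    - {"gripper":0,"translation":[0,0,-6],"spin":0}
    - {"gripper":0,"translation":[0,0,-12],"spin":0}
    - {"gripper":0,"translation":[0,0,-18],"spin":0}
    - {"gripper":0,"translation":[0,0,-24],"spin":0}
    - {"gripper":0,"translation":[0,0,-30],"spin":0}
    - {"gripper":0,"translation":[0,0,-36],"spin":0}
    - {"gripper":0,"translation":[0,0,-40],"spin":0}
    - {"gripper":0,"translation":[0,0,-40],"spin":0}
    - {"gripper":0,"translation":[20,0,-40],"spin":0}
    - {"gripper":0,"translation":[40,0,-40],"spin":0}

```text
t: 14.25
ee_pos: [0.5607, 0.1104, 0.1072]
tool_rot: [[-1.0, 0.001, 0.009], [0.001, 1.0, 0.002], [-0.009, 0.002, -1.0]]
wrist_force: [0.5, -0.6, -0.5]
width: 0.0225
```

Run:
```python
from h import *
c=shot('scene','s7.png'); im=c['img'][:,:,::-1]
cv2.imwrite('pics/s7z.png',cv2.resize(im[130:290,220:420],None,fx=4,fy=3.75)); to(.595,.11,.095,90); shot('wrist','w7.png')
```

```text
t 14.3 shift [-39.1  -0.4  12. ] spin 0.0 pos [555.9 110.4 106.9] phi 90.02 w 22.1 F [-5.  -0.3 -1.4]
```

View pics/s7z.png

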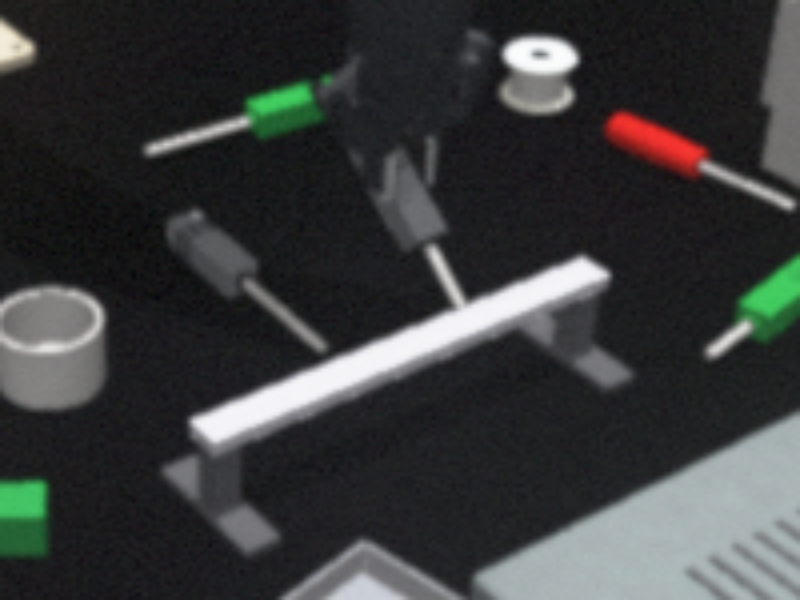

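View pics/w7.png

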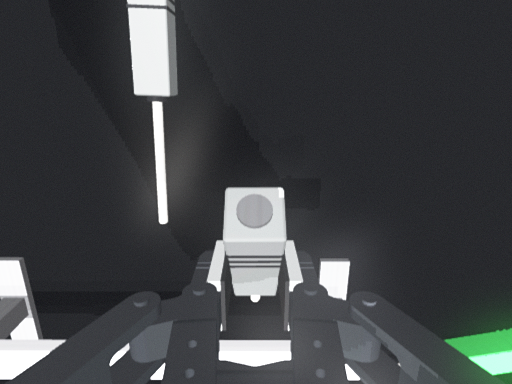

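```bash
cat >> h.py <<'E'
def rayY(c,px,Y,s=None):
    K=c['camera_matrix']; d=np.linalg.inv(K)@np.array([px[0],px[1],1.])
    if 'R' in c: o=-c['R'].T@c['t']; d=c['R'].T@d
    else:
        T=c['tool_from_camera']; R=s['tool_rot']; o=R@T[:3,3]+s['ee_pos']; d=R@T[:3,:3]@d
    return o+d*(Y-o[1])/d[1]
E
python3 - <<'E'
from h import *
np.set_printoptions(precision=4,suppress=True)
c=cams.capture('scene'); g=lambda u,v:(220+u/4,130+v/3.75)
a,b=rayY(c,g(430,246),.1104),rayY(c,g(463,303),.1104); print(a,b,np.linalg.norm(b-a),np.degrees(np.arctan2(*(b-a)[[2,0]])))
s=st(); w=cams.capture('wrist'); T=w['tool_from_camera'];R=s['tool_rot'];o=R@T[:3,3]+s['ee_pos']; d=R@T[:3,:3]@np.linalg.inv(w['camera_matrix'])@np.array([255,298,1.])
for z in (.02,.04,.06,.08): print(o+d*(z-o[2])/d[2])
print(s['ee_pos'])
E
```

```text
[0.5948 0.1104 0.0767] [0.6297 0.1104 0.0499] 0.04401274697570241 -37.579668441352354
[0.6478 0.1105 0.02  ]
[0.6331 0.1104 0.04  ]
[0.6184 0.1104 0.06  ]
[0.6037 0.1103 0.08  ]
[0.5593 0.1105 0.1072]
```

apply_moves:
  steps:
    - {"gripper":0,"translation":[0,0,7],"spin":0}
    - {"gripper":0,"translation":[-20,0,7],"spin":0}
    - {"gripper":0,"translation":[-40,0,7],"spin":0}
    - {"gripper":0,"translation":[-40,0,0],"spin":0}
    - {"gripper":0,"translation":[-40,0,-6],"spin":0}
    - {"gripper":0,"translation":[-40,0,-12],"spin":0}
    - {"gripper":0,"translation":[-40,0,-18],"spin":0}
    - {"gripper":0,"translation":[-40,0,-24],"spin":0}
    - {"gripper":0,"translation":[-40,0,-28],"spin":0}
    - {"gripper":0,"translation":[-20,0,-28],"spin":0}

```text
t: 15.45
ee_pos: [0.581, 0.1107, 0.1355]
tool_rot: [[-1.0, 0.001, 0.009], [0.001, 1.0, 0.002], [-0.009, 0.002, -1.0]]
wrist_force: [-0.4, 0.2, -0.4]
width: 0.0222
```

apply_moves:
  steps:
    - {"gripper":0,"translation":[20,0,0],"spin":0}
    - {"gripper":0,"translation":[20,0,0],"spin":0}
    - {"gripper":0,"translation":[20,0,-20],"spin":0}
    - {"gripper":0,"translation":[20,0,-20],"spin":0}
    - {"gripper":0,"translation":[20,0,-20],"spin":0}
    - {"gripper":0,"translation":[20,0,-20],"spin":0}
    - {"gripper":0,"translation":[20,0,-20],"spin":0}
    - {"gripper":0,"translation":[20,0,-20],"spin":0}
    - {"gripper":0,"translation":[20,0,-20],"spin":0}
    - {"gripper":0,"translation":[20,0,-20],"spin":0}

```text
t: 16.45
ee_pos: [0.5565, 0.1103, 0.1532]
tool_rot: [[-1.0, -0.0, -0.0], [-0.0, 1.0, -0.0], [0.0, -0.0, -1.0]]
wrist_force: [-0.5, -0.6, -1.2]
width: 0.0223
```

Run:
```python
from h import *
c=shot('scene','s8.png'); im=c['img'][:,:,::-1]
cv2.imwrite('pics/s8z.png',cv2.resize(im[130:290,220:420],None,fx=4,fy=3.75)); to(.595,.11,.095,90); shot('wrist','w8.png')
```

```text
t 16.5 shift [-38.5  -0.3  58.2] spin 0.0 pos [556.5 110.3 153.2] phi 90.01 w 22.3 F [ 0.6  1.  -0.8]
```

View pics/s8z.png

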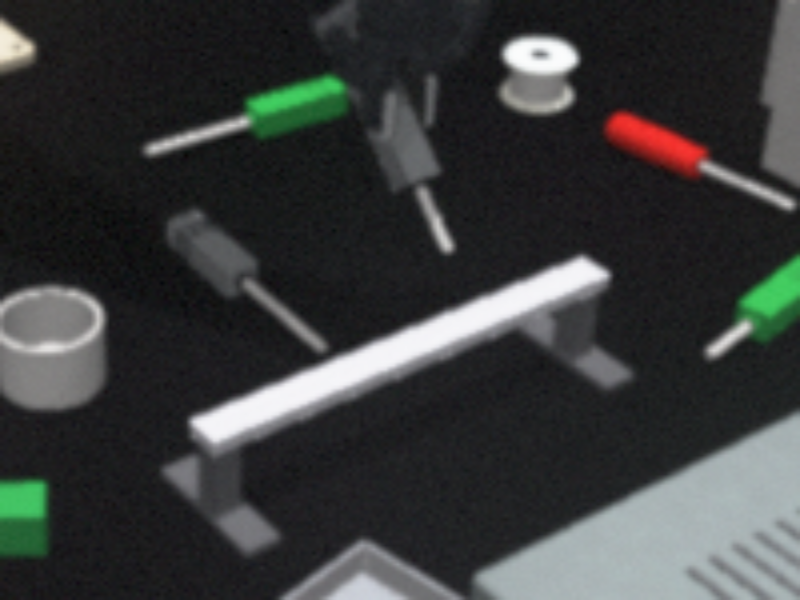

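View pics/w8.png

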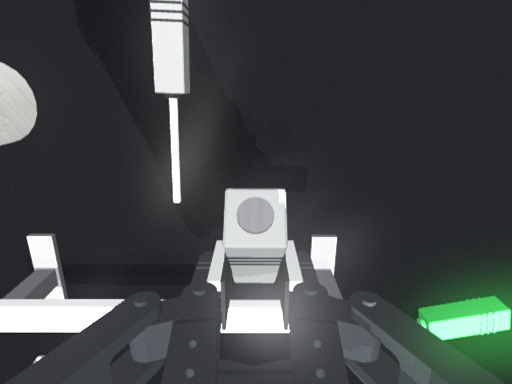

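Run:
```python
from h import *
np.set_printoptions(precision=4,suppress=True)
c=cams.capture('scene'); g=lambda u,v:(220+u/4,130+v/3.75)
a,b=rayY(c,g(420.5,187),.1104),rayY(c,g(449,249.5),.1104); print(a,b,np.linalg.norm(b-a),np.degrees(np.arctan2(*(b-a)[[2,0]])),b-st()['ee_pos'])
for o in outline_of('scene','cup'): print(o['confidence'],o['xy'])
t=shot('top','t9.png')
for o in outline_of('top','cup'):
  p=o['pixels'].astype(np.uint8);print(o['confidence'],o['xy'],ray(t,o['xy'],.045),cv2.minEnclosingCircle(np.argwhere(p)[:,::-1].astype(np.int32)))
im=t['img'][:,:,::-1]; cv2.imwrite('pics/t9z.png',cv2.resize(im[120:250,200:400],None,fx=4,fy=4))
```

```text
[0.5819 0.1104 0.1176] [0.6128 0.1104 0.0842] 0.045501544828919854 -47.292170301841125 [ 0.0562  0.0001 -0.0691]
0.85 [233.0, 223.1]
0.94 [296.5, 200.7] [ 0.4662 -0.1087  0.045 ] ((298.2930908203125, 193.70689392089844), 11.043865203857422)
```

View pics/t9z.png

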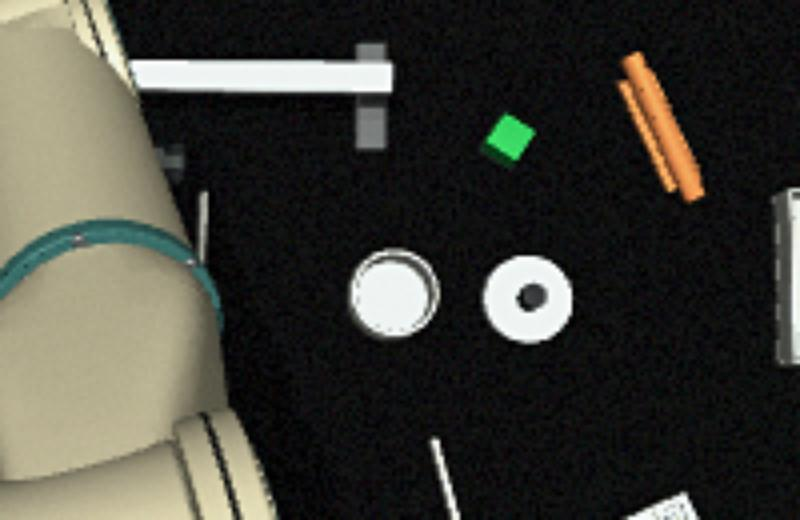

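apply_moves:
  steps:
    - {"gripper":0,"translation":[20,-40,-15],"spin":0}
    - {"gripper":0,"translation":[40,-85,-15],"spin":0}
    - {"gripper":0,"translation":[60,-130,-15],"spin":0}
    - {"gripper":0,"translation":[80,-170,-15],"spin":0}
    - {"gripper":0,"translation":[95,-205,-15],"spin":0}
    - {"gripper":0,"translation":[103,-223,-15],"spin":0}
    - {"gripper":0,"translation":[103,-223,-15],"spin":0}
    - {"gripper":0,"translation":[103,-223,-15],"spin":0}
    - {"gripper":0,"translation":[103,-223,0],"spin":0}
    - {"gripper":0,"translation":[103,-223,0],"spin":0}

```text
t: 17.75
ee_pos: [0.4535, -0.1109, 0.1525]
tool_rot: [[-1.0, -0.003, -0.002], [-0.003, 1.0, 0.001], [0.002, 0.001, -1.0]]
wrist_force: [-0.6, 1.0, -1.3]
width: 0.0221
```

Run:
```python
from h import *
np.set_printoptions(precision=4,suppress=True)
c=shot('scene','s9.png'); im=c['img'][:,:,::-1]
cv2.imwrite('pics/s9z.png',cv2.resize(im[130:290,150:350],None,fx=4,fy=3.75)); to(.454,-.1125,.085,90)
t=shot('top','t9.png'); print(ray(t,(298.5,193.2),.05))
im=t['img'][:,:,::-1]; cv2.imwrite('pics/t9z.png',cv2.resize(im[120:250,200:400],None,fx=4,fy=4))
```

```text
t 17.8 shift [-0.4 -1.5 68. ] spin 0.003 pos [ 453.7 -111.1  153. ] phi 90.16 w 22.7 F [-0.8  0.4 -1.4]
[ 0.4896 -0.1145  0.05  ]
```

View pics/s9z.png

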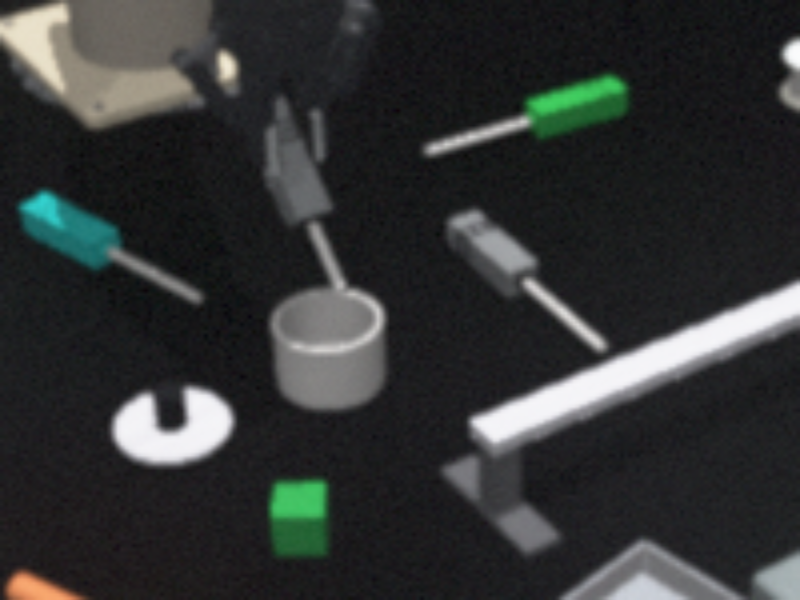

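View pics/t9z.png

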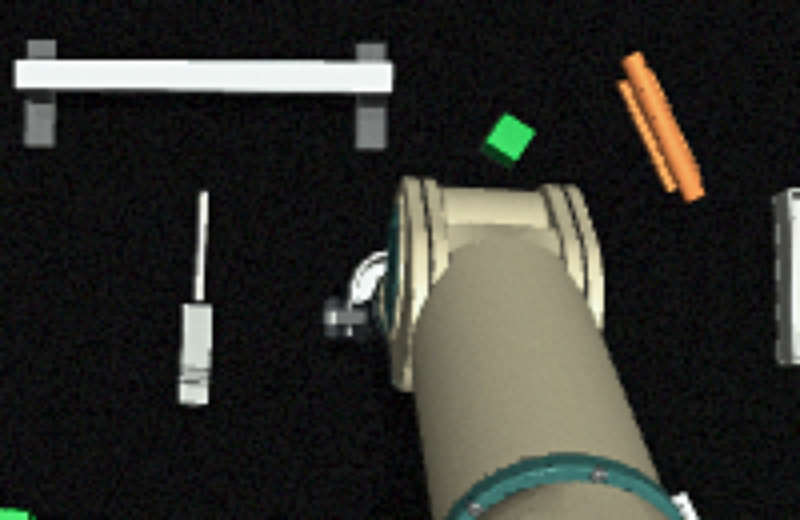

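apply_moves:
  steps:
    - {"gripper":0,"translation":[0,-2,10],"spin":0}
    - {"gripper":0,"translation":[0,-2,20],"spin":0}
    - {"gripper":0,"translation":[0,-2,30],"spin":0}
    - {"gripper":0,"translation":[0,-2,40],"spin":0}
    - {"gripper":0,"translation":[0,-2,48],"spin":0}
    - {"gripper":0,"translation":[0,-2,55],"spin":0}
    - {"gripper":0,"translation":[0,-2,60],"spin":0}
    - {"gripper":0,"translation":[0,-2,64],"spin":0}
    - {"gripper":0,"translation":[0,-2,66],"spin":0}
    - {"gripper":0,"translation":[0,-2,66],"spin":0}

```text
t: 18.85
ee_pos: [0.4536, -0.1147, 0.0873]
tool_rot: [[-1.0, -0.0, -0.0], [-0.0, 1.0, 0.0], [0.0, 0.0, -1.0]]
wrist_force: [-0.7, -0.3, -0.5]
width: 0.0226
```

Run:
```python
from h import *
c=shot('scene','s10.png'); im=c['img'][:,:,::-1]
cv2.imwrite('pics/s10z.png',cv2.resize(im[130:290,150:350],None,fx=4,fy=3.75)); to(.454,-.1125,.085,90)
```

```text
t 18.9 shift [-0.3  2.3  2.5] spin 0.0 pos [ 453.7 -114.8   87.5] phi 90.01 w 22.2 F [ 0.1 -0.1 -0.9]
```

View pics/s10z.png

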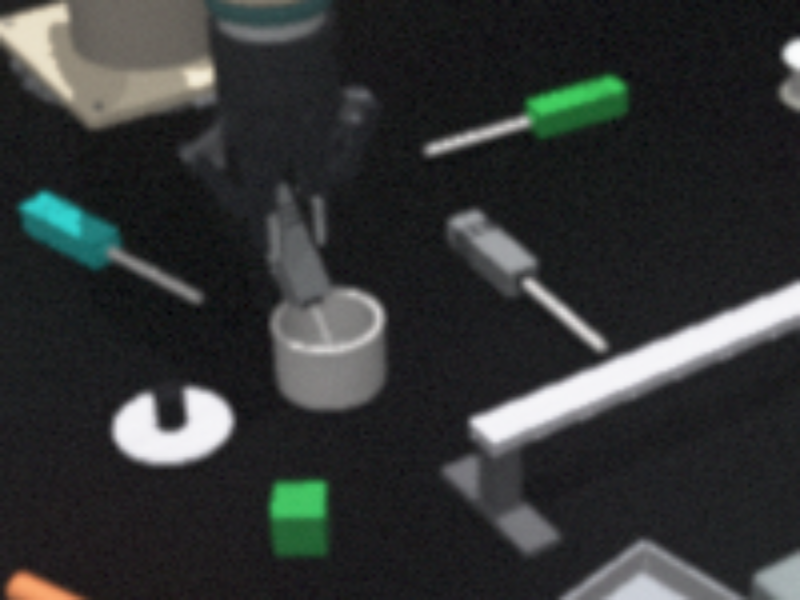

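apply_moves:
  steps:
    - {"gripper":0,"translation":[0,1,3],"spin":0}
    - {"gripper":0,"translation":[0,1,3],"spin":0}
    - {"gripper":0,"translation":[0,1,3],"spin":0}
    - {"gripper":0,"translation":[0,1,3],"spin":0}
    - {"gripper":0,"translation":[0,1,3],"spin":0}
    - {"gripper":0,"translation":[0,1,3],"spin":0}
    - {"gripper":0,"translation":[0,1,3],"spin":0}
    - {"gripper":0,"translation":[0,1,3],"spin":0}
    - {"gripper":0,"translation":[0,1,3],"spin":0}
    - {"gripper":0,"translation":[0,1,3],"spin":0}

```text
t: 19.9
ee_pos: [0.4539, -0.1138, 0.0845]
tool_rot: [[-1.0, -0.0, 0.001], [-0.0, 1.0, -0.0], [-0.001, -0.0, -1.0]]
wrist_force: [2.0, -0.7, 0.1]
width: 0.0224
```

apply_moves:
  steps:
    - {"gripper":0,"translation":[0,0,0],"spin":0}
    - {"gripper":0,"translation":[0,0,0],"spin":0}
    - {"gripper":0,"translation":[0,0,0],"spin":0}
    - {"gripper":0,"translation":[0,0,0],"spin":0}
    - {"gripper":0,"translation":[0,0,0],"spin":0}
    - {"gripper":0,"translation":[0,0,0],"spin":0}
    - {"gripper":0,"translation":[0,0,0],"spin":0}
    - {"gripper":0,"translation":[0,0,0],"spin":0}
    - {"gripper":0,"translation":[0,0,0],"spin":0}
    - {"gripper":0,"translation":[0,0,0],"spin":0}

```text
t: 20.9
ee_pos: [0.4536, -0.1138, 0.0844]
tool_rot: [[-1.0, -0.0, 0.0], [-0.0, 1.0, 0.0], [-0.0, 0.0, -1.0]]
wrist_force: [2.9, -0.0, 1.4]
width: 0.0221
```

apply_moves:
  steps:
    - {"gripper":0,"translation":[0,0,0],"spin":0}
    - {"gripper":0,"translation":[0,0,0],"spin":0}
    - {"gripper":0,"translation":[0,0,0],"spin":0}
    - {"gripper":0,"translation":[0,0,0],"spin":0}
    - {"gripper":0,"translation":[0,0,0],"spin":0}
    - {"gripper":0,"translation":[0,0,0],"spin":0}
    - {"gripper":0,"translation":[0,0,0],"spin":0}
    - {"gripper":0,"translation":[0,0,0],"spin":0}
    - {"gripper":0,"translation":[0,0,0],"spin":0}
    - {"gripper":0,"translation":[0,0,0],"spin":0}

```text
t: 21.9
ee_pos: [0.4536, -0.1138, 0.0844]
tool_rot: [[-1.0, -0.0, -0.0], [-0.0, 1.0, 0.0], [0.0, 0.0, -1.0]]
wrist_force: [1.7, -0.3, 1.9]
width: 0.0227
```

Run:
```python
from h import *
c=shot('scene','s11.png'); im=c['img'][:,:,::-1]
cv2.imwrite('pics/s11z.png',cv2.resize(im[130:290,150:350],None,fx=4,fy=3.75)); to(.454,-.1125,.085,90)
```

```text
t 21.95 shift [-0.4  1.2 -0.6] spin 0.0 pos [ 453.6 -113.7   84.4] phi 90.01 w 22.5 F [ 2.2 -0.2  0.4]
```

View pics/s11z.png

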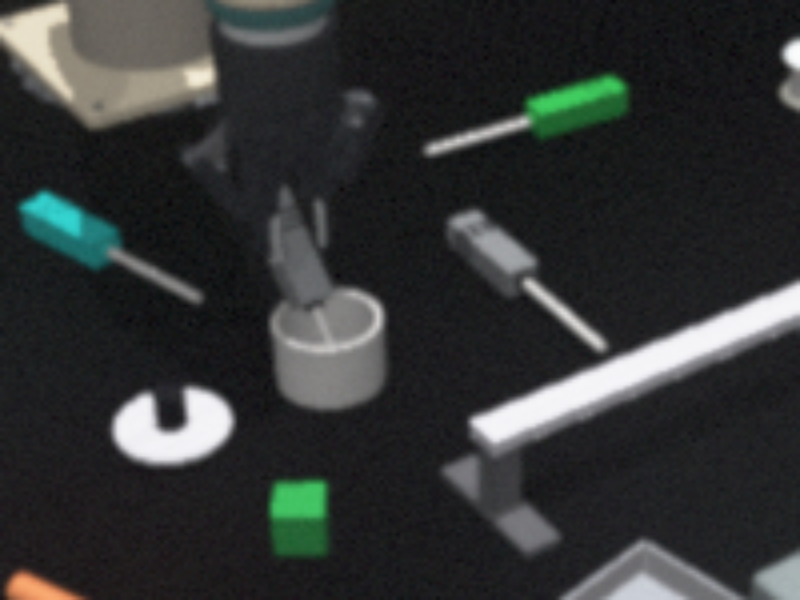

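apply_moves:
  steps:
    - {"gripper":0,"translation":[0,0,-20],"spin":0}
    - {"gripper":0,"translation":[0,0,-50],"spin":0}
    - {"gripper":0,"translation":[0,0,-75],"spin":0}
    - {"gripper":0,"translation":[0,40,-75],"spin":0}
    - {"gripper":0,"translation":[0,85,-75],"spin":0}
    - {"gripper":0,"translation":[0,130,-75],"spin":0}
    - {"gripper":0,"translation":[0,180,-75],"spin":0}
    - {"gripper":0,"translation":[0,230,-75],"spin":0}
    - {"gripper":0,"translation":[0,280,-75],"spin":0}
    - {"gripper":0,"translation":[0,330,-75],"spin":0}

```text
t: 22.95
ee_pos: [0.451, 0.2168, 0.1586]
tool_rot: [[-1.0, -0.0, -0.005], [-0.0, 1.0, -0.003], [0.005, -0.003, -1.0]]
wrist_force: [1.3, -0.2, -1.5]
width: 0.0224
```

apply_moves:
  steps:
    - {"gripper":0,"translation":[0,24,0],"spin":0}
    - {"gripper":0,"translation":[0,24,20],"spin":0}
    - {"gripper":0,"translation":[0,24,50],"spin":0}
    - {"gripper":0,"translation":[0,24,70],"spin":0}
    - {"gripper":0,"translation":[0,24,80],"spin":0}
    - {"gripper":0,"translation":[0,24,90],"spin":0}
    - {"gripper":0,"translation":[0,24,100],"spin":0}
    - {"gripper":0,"translation":[0,24,107],"spin":0}
    - {"gripper":0,"translation":[0,24,114],"spin":0}
    - {"gripper":0,"translation":[0,24,120],"spin":0}

```text
t: 23.95
ee_pos: [0.4517, 0.2402, 0.0402]
tool_rot: [[-1.0, -0.001, -0.002], [-0.001, 1.0, -0.0], [0.002, -0.0, -1.0]]
wrist_force: [-4.3, -0.6, 8.9]
width: 0.0223
```

Run:
```python
from h import *
c=shot('scene','s12.png'); im=c['img'][:,:,::-1]
cv2.imwrite('pics/s12z.png',cv2.resize(im[90:250,220:420],None,fx=4,fy=3.75)); to(.454,.24,.008,90)
```

```text
t 24.0 shift [-1.3 -0.4 31.5] spin 0.001 pos [452.8 240.4  39.5] phi 90.05 w 22.3 F [ 1.8 -1.   3.4]
```

View pics/s12z.png

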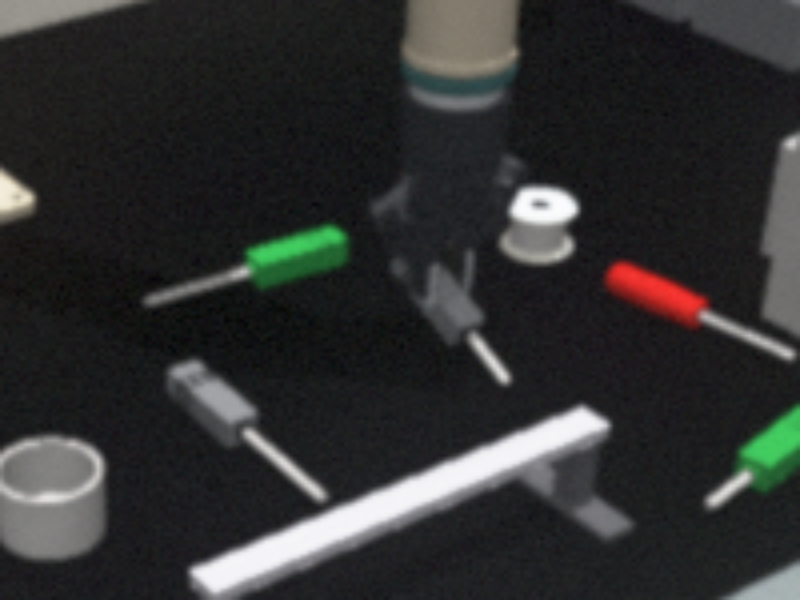

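Levelling works as well. Continue down to flat, then release.

apply_moves:
  steps:
    - {"gripper":0,"translation":[0,0,6],"spin":0}
    - {"gripper":0,"translation":[0,0,12],"spin":0}
    - {"gripper":0,"translation":[0,0,18],"spin":0}
    - {"gripper":0,"translation":[0,0,24],"spin":0}
    - {"gripper":0,"translation":[0,0,28],"spin":0}
    - {"gripper":0,"translation":[0,0,30],"spin":0}
    - {"gripper":0,"translation":[0,0,30],"spin":0}
    - {"gripper":50,"translation":[0,0,30],"spin":0}
    - {"gripper":50,"translation":[0,0,30],"spin":0}
    - {"gripper":50,"translation":[0,0,30],"spin":0}

```text
t: 25.0
ee_pos: [0.454, 0.24, 0.0096]
tool_rot: [[-1.0, 0.0, 0.001], [0.0, 1.0, -0.0], [-0.001, -0.0, -1.0]]
wrist_force: [-0.4, 0.1, 0.1]
width: 0.0501
```

apply_moves:
  steps:
    - {"gripper":50,"translation":[0,0,-20],"spin":0}
    - {"gripper":50,"translation":[0,0,-60],"spin":0}
    - {"gripper":50,"translation":[0,0,-100],"spin":0}
    - {"gripper":50,"translation":[0,0,-150],"spin":0}
    - {"gripper":50,"translation":[-20,0,-180],"spin":0}
    - {"gripper":50,"translation":[-20,0,-180],"spin":0}
    - {"gripper":50,"translation":[-20,0,-180],"spin":0}
    - {"gripper":50,"translation":[-20,0,-180],"spin":0}
    - {"gripper":50,"translation":[-20,0,-180],"spin":0}
    - {"gripper":50,"translation":[-20,0,-180],"spin":0}

```text
t: 26.0
ee_pos: [0.4725, 0.24, 0.1882]
tool_rot: [[-1.0, -0.001, -0.003], [-0.001, 1.0, -0.001], [0.003, -0.001, -1.0]]
wrist_force: [0.2, -0.3, 0.5]
width: 0.0502
```

Run:
```python
from h import *
s=st(); to(.4363,.24,.008,90,s); c=shot('wrist','w13.png'); np.savez('w13.npz',**c)
```

```text
t 26.0 shift [ 35.7   0.3 180.3] spin 0.001 pos [472.5 240.  188.2] phi 90.04 w 50.2 F [ 0.2 -0.3  0.5]
```

View pics/w13.png

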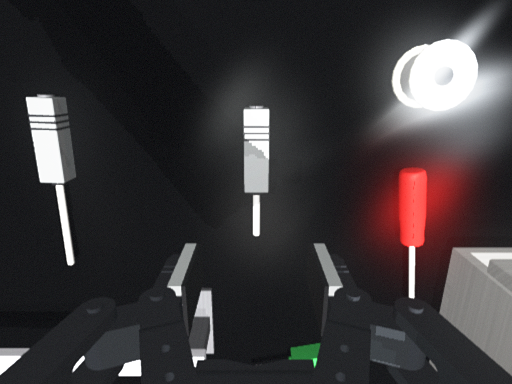

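Run:
```python
from h import *
s=st(); c=dict(np.load('w13.npz'))
B,F,T=ray(c,(256.5,109.5),.024,s),ray(c,(256.7,192),.024,s),ray(c,(256.3,236.5),.012,s)
print(B,F,T,np.linalg.norm(F-B),np.linalg.norm(T[:2]-F[:2]),np.degrees(np.arctan2(*(F-B)[1::-1])),np.degrees(np.arctan2(*(T-B)[1::-1])))
bal=(F+np.array([-.033,0,0])+T-np.array([.083,0,0])+B+np.array([.047,0,0]))/3; print(bal); to(bal[0],bal[1],.008,90,s)
```

```text
[0.41525646 0.24090993 0.024     ] [0.4938366  0.24132558 0.024     ] [0.54754295 0.24110917 0.012     ] 0.07858123305061553 0.053706793446928136 0.3030634321732503 0.0862935967753742
[0.46254534 0.2411149  0.02      ]
t 26.05 shift [  9.9   1.2 180.5] spin 0.001 pos [472.8 240.1 188.4] phi 90.03 w 49.9 F [ 0.4 -0.1 -0.8]
```

apply_moves:
  steps:
    - {"gripper":50,"translation":[10,1,50],"spin":0}
    - {"gripper":50,"translation":[10,1,100],"spin":0}
    - {"gripper":50,"translation":[10,1,140],"spin":0}
    - {"gripper":50,"translation":[10,1,165],"spin":0}
    - {"gripper":50,"translation":[10,1,175],"spin":0}
    - {"gripper":50,"translation":[10,1,179],"spin":0}
    - {"gripper":50,"translation":[10,1,179],"spin":0}
    - {"gripper":0,"translation":[10,1,179],"spin":0}
    - {"gripper":0,"translation":[10,1,179],"spin":0}
    - {"gripper":0,"translation":[10,1,179],"spin":0}

```text
t: 27.05
ee_pos: [0.4645, 0.2417, 0.012]
tool_rot: [[-1.0, -0.0, 0.002], [-0.0, 1.0, 0.001], [-0.002, 0.001, -1.0]]
wrist_force: [-0.7, 0.3, 5.8]
width: 0.0226
```

Run:
```python
from h import *
to(.659,.105,.009,90)
```

```text
t 27.05 shift [-194.5 -136.8    3.3] spin 0.0 pos [464.5 241.7  12. ] phi 90.0 w 22.6 F [-0.7  0.3  5.8]
```

apply_moves:
  steps:
    - {"gripper":0,"translation":[0,0,-30],"spin":0}
    - {"gripper":0,"translation":[0,0,-80],"spin":0}
    - {"gripper":0,"translation":[0,0,-130],"spin":0}
    - {"gripper":0,"translation":[-40,-28,-130],"spin":0}
    - {"gripper":0,"translation":[-80,-56,-130],"spin":0}
    - {"gripper":0,"translation":[-120,-84,-130],"spin":0}
    - {"gripper":0,"translation":[-160,-112,-130],"spin":0}
    - {"gripper":0,"translation":[-196,-137,-130],"spin":0}
    - {"gripper":0,"translation":[-196,-137,-130],"spin":0}
    - {"gripper":0,"translation":[-196,-137,-110],"spin":0}

```text
t: 28.05
ee_pos: [0.6627, 0.1028, 0.1233]
tool_rot: [[-1.0, 0.003, 0.007], [0.003, 1.0, 0.001], [-0.007, 0.001, -1.0]]
wrist_force: [-0.1, 1.5, -0.8]
width: 0.0221
```

Run:
```python
from h import *
c=shot('scene','s14.png'); im=c['img'][:,:,::-1]
cv2.imwrite('pics/s14z.png',cv2.resize(im[110:270,220:420],None,fx=4,fy=3.75)); s=st();to(.661,.105,.082,90,s)
shot('wrist','w14.png')
```

```text
t 28.1 shift [-2.5  1.6 36.3] spin -0.001 pos [658.6 103.4 118.3] phi 89.92 w 22.2 F [-1.1  0.7 -3.4]
```

View pics/s14z.png

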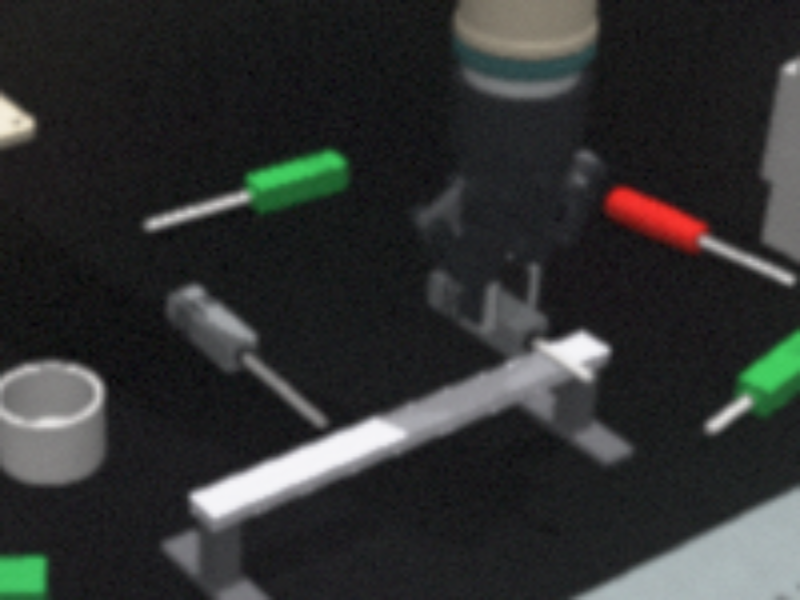

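View pics/w14.png

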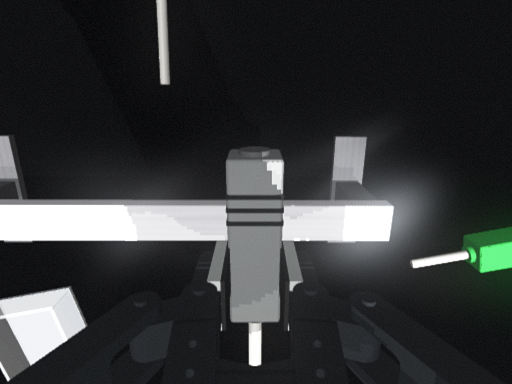

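Run:
```python
from h import *
s=st(); c=cams.capture('wrist'); im=c['img'].astype(int).sum(2)
for u in (190,310): print(u,[(v,im[v,u]) for v in range(194,248,2)])
for r in (201,207,240): print(ray(c,(200,r),.07,s),ray(c,(320,r),.07,s))
to(.661,.105,.082,90)
```

```text
190 [(194, np.int64(125)), (196, np.int64(123)), (198, np.int64(139)), (200, np.int64(132)), (202, np.int64(364)), (204, np.int64(403)), (206, np.int64(422)), (208, np.int64(659)), (210, np.int64(655)), (212, np.int64(662)), (214, np.int64(660)), (216, np.int64(658)), (218, np.int64(647)), (220, np.int64(640)), (222, np.int64(651)), (224, np.int64(657)), (226, np.int64(675)), (228, np.int64(658)), (230, np.int64(689)), (232, np.int64(709)), (234, np.int64(711)), (236, np.int64(705)), (238, np.int64(709)), (240, np.int64(717)), (242, np.int64(251)), (244, np.int64(116)), (246, np.int64(117))]
310 [(194, np.int64(161)), (196, np.int64(171)), (198, np.int64(186)), (200, np.int64(186)), (202, np.int64(357)), (204, np.int64(424)), (206, np.int64(433)), (208, np.int64(629)), (210, np.int64(676)), (212, np.int64(698)), (214, np.int64(711)), (216, np.int64(707)), (218, np.int64(696)), (220, np.int64(698)), (222, np.int64(711)), (224, np.int64(709)), (226, np.int64(707)), (228, np.int64(716)), (230, np.int64(709)), (232, np.int64(716)), (234, np.int64(709)), (236, np.int64(713)), (238, np.int64(704)), (240, np.int64(765)), (242, np.int64(720)), (244, np.int64(212)), (246, np.int64(219))]
[0.64654722 0.06965261 0.07      ] [0.64648357 0.14362194 0.07      ]
[0.65049283 0.06945361 0.07      ] [0.65042611 0.14386266 0.07      ]
[0.6730609  0.06831541 0.07      ] [0.67297601 0.14523946 0.07      ]
t 28.2 shift [-3.1  0.7 37.8] spin 0.001 pos [658.  104.3 119.8] phi 90.03 w 22.3 F [-0.4  0.5 -0. ]
```

apply_moves:
  steps:
    - {"gripper":0,"translation":[-3,0,5],"spin":0}
    - {"gripper":0,"translation":[-3,0,12],"spin":0}
    - {"gripper":0,"translation":[-3,0,20],"spin":0}
    - {"gripper":0,"translation":[-3,0,28],"spin":0}
    - {"gripper":0,"translation":[-3,0,34],"spin":0}
    - {"gripper":0,"translation":[-3,0,38],"spin":0}
    - {"gripper":0,"translation":[-3,0,40],"spin":0}
    - {"gripper":0,"translation":[-3,0,40],"spin":0}
    - {"gripper":0,"translation":[-3,0,40],"spin":0}
    - {"gripper":0,"translation":[-3,0,40],"spin":0}

```text
t: 29.2
ee_pos: [0.662, 0.1042, 0.082]
tool_rot: [[-1.0, -0.0, -0.001], [-0.0, 1.0, -0.0], [0.001, -0.0, -1.0]]
wrist_force: [-4.7, 0.4, 10.8]
width: 0.0224
```

Run:
```python
from h import *
c=shot('scene','s15.png'); im=c['img'][:,:,::-1]
cv2.imwrite('pics/s15z.png',cv2.resize(im[110:270,220:420],None,fx=4,fy=3.75)); s=st();to(.6635,.105,.082,90,s)
```

```text
t 29.25 shift [-1.5  0.8  0. ] spin 0.0 pos [662.  104.2  82. ] phi 90.0 w 22.4 F [-4.7 -1.3 10.7]
```

View pics/s15z.png

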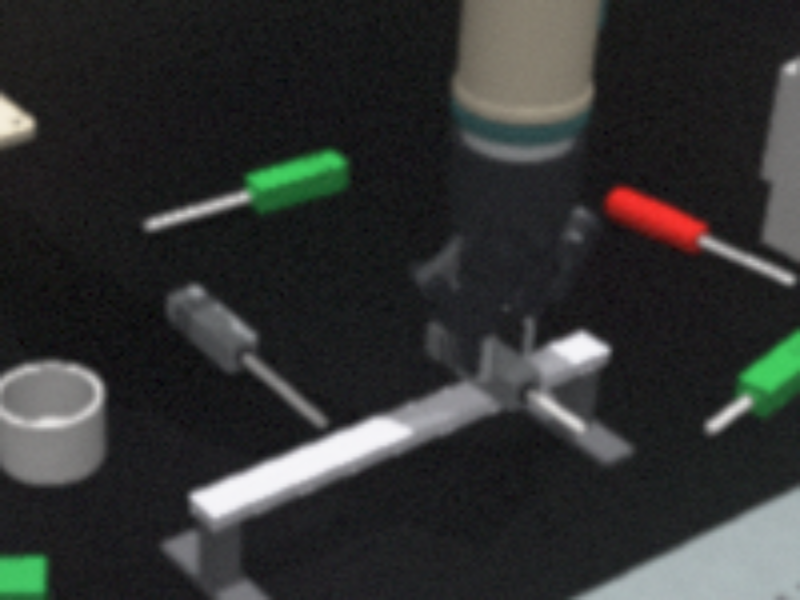

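apply_moves:
  steps:
    - {"gripper":0,"translation":[-1,0,-1],"spin":0}
    - {"gripper":0,"translation":[-1,0,-1],"spin":0}
    - {"gripper":32,"translation":[-1,0,-1],"spin":0}
    - {"gripper":45,"translation":[-1,0,-1],"spin":0}
    - {"gripper":45,"translation":[-1,0,-1],"spin":0}
    - {"gripper":45,"translation":[-1,0,-1],"spin":0}
    - {"gripper":45,"translation":[-1,0,-20],"spin":0}
    - {"gripper":45,"translation":[-1,0,-50],"spin":0}
    - {"gripper":45,"translation":[-1,0,-90],"spin":0}
    - {"gripper":45,"translation":[-1,0,-120],"spin":0}

```text
t: 30.25
ee_pos: [0.6641, 0.1044, 0.2025]
tool_rot: [[-1.0, -0.0, 0.002], [-0.0, 1.0, 0.0], [-0.002, 0.0, -1.0]]
wrist_force: [0.9, 1.1, 0.1]
width: 0.0449
```

Run:
```python
from h import *
c=shot('scene','s16.png'); im=c['img'][:,:,::-1]
cv2.imwrite('pics/s16z.png',cv2.resize(im[110:270,220:420],None,fx=4,fy=3.75)); s=st();to(.427,.044,.2,88.1,s)
shot('wrist','w16.png')
```

```text
t 30.3 shift [240.  -61.    5.3] spin 0.033 pos [667.  105.  207.8] phi 90.0 w 45.2 F [1.  0.3 4.2]
```

View pics/s16z.png

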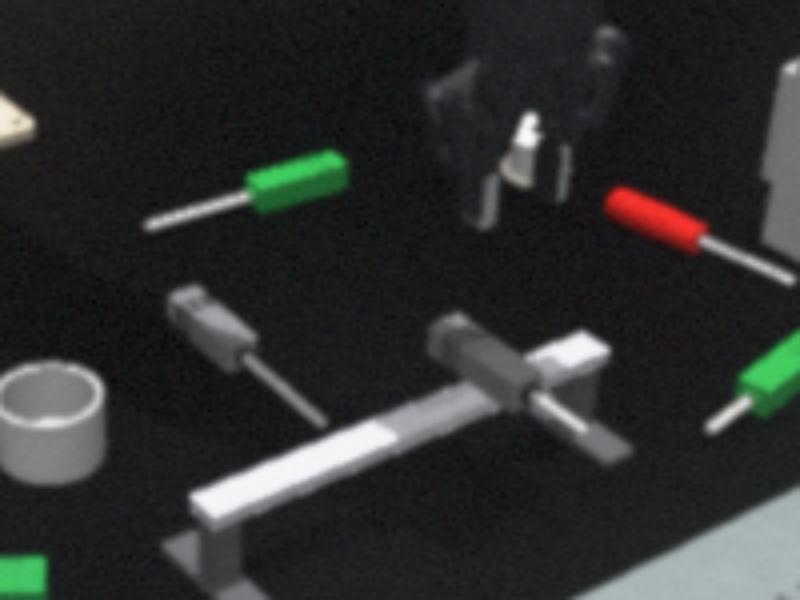

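View pics/w16.png

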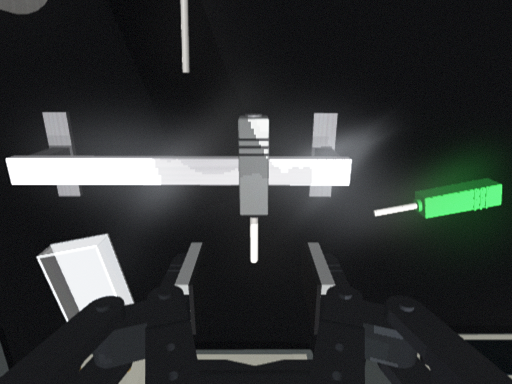

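apply_moves:
  steps:
    - {"gripper":50,"translation":[240,-61,5],"spin":0.033}
    - {"gripper":50,"translation":[240,-61,5],"spin":0.033}
    - {"gripper":50,"translation":[240,-61,5],"spin":0.033}
    - {"gripper":50,"translation":[240,-61,5],"spin":0.033}
    - {"gripper":50,"translation":[240,-61,5],"spin":0.033}
    - {"gripper":50,"translation":[240,-61,5],"spin":0.033}
    - {"gripper":50,"translation":[240,-61,5],"spin":0.033}
    - {"gripper":50,"translation":[240,-61,5],"spin":0.033}
    - {"gripper":50,"translation":[240,-61,5],"spin":0.033}
    - {"gripper":50,"translation":[240,-61,5],"spin":0.033}

```text
t: 31.35
ee_pos: [0.4246, 0.0436, 0.1952]
tool_rot: [[-0.999, 0.033, 0.0], [0.033, 0.999, 0.0], [-0.0, 0.0, -1.0]]
wrist_force: [-0.5, -0.1, 0.0]
width: 0.0499
```

Run:
```python
from h import *
s=st(); to(.4285,.044,.010,88.1,s); c=shot('wrist','w17.png'); np.savez('w17.npz',**c)
t=shot('top','t17.png');im=t['img'][:,:,::-1]; cv2.imwrite('pics/t17z.png',cv2.resize(im[120:250,160:360],None,fx=4,fy=4))
```

```text
t 31.35 shift [ -3.9   0.5 185.2] spin 0.001 pos [424.6  43.6 195.2] phi 88.13 w 49.9 F [-0.5 -0.1  0. ]
```

View pics/w17.png

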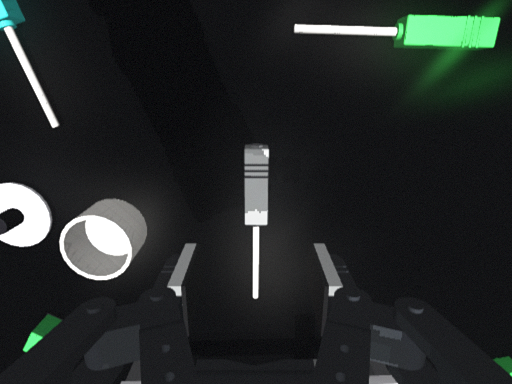

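View pics/t17z.png

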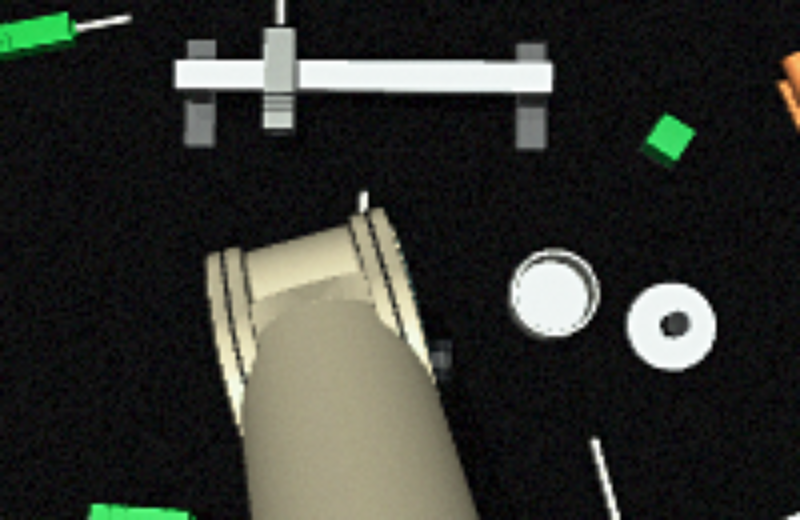

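Run:
```python
from h import *
s=st(); c=dict(np.load('w17.npz'))
B,F,T=ray(c,(257,146),.024,s),ray(c,(256,223.5),.024,s),ray(c,(255.3,298),.012,s)
print(B,F,T,np.linalg.norm(F-B),np.linalg.norm(T[:2]-F[:2]),np.degrees(np.arctan2(*(F-B)[1::-1])),np.degrees(np.arctan2(*(T-B)[1::-1])))
g=B+.25/.8*(F-B); to(g[0],g[1],.010,88,s)
```

```text
[0.40144084 0.04588316 0.024     ] [0.48196563 0.04243849 0.024     ] [0.58110882 0.03860165 0.012     ] 0.0805984378957508 0.09921740880744465 -2.4494895694589087 -2.3207908227200496
t 31.45 shift [ -2.5   1.4 185.2] spin 0.002 pos [424.1  43.5 195.2] phi 88.13 w 49.7 F [-0.5  0.2 -0.2]
```

apply_moves:
  steps:
    - {"gripper":50,"translation":[-3,1,50],"spin":0.008}
    - {"gripper":50,"translation":[-3,1,100],"spin":0.008}
    - {"gripper":50,"translation":[-3,1,140],"spin":0.008}
    - {"gripper":50,"translation":[-3,1,170],"spin":0.008}
    - {"gripper":50,"translation":[-3,1,180],"spin":0.008}
    - {"gripper":50,"translation":[-3,1,185],"spin":0.008}
    - {"gripper":50,"translation":[-3,1,185],"spin":0.008}
    - {"gripper":0,"translation":[-3,1,185],"spin":0.008}
    - {"gripper":0,"translation":[-3,1,185],"spin":0.008}
    - {"gripper":0,"translation":[-3,1,185],"spin":0.008}

```text
t: 32.45
ee_pos: [0.4268, 0.0441, 0.0108]
tool_rot: [[-0.999, 0.041, 0.0], [0.041, 0.999, -0.0], [-0.0, -0.0, -1.0]]
wrist_force: [-0.0, 0.5, -0.8]
width: 0.0224
```

Run:
```python
from h import *
to(.475,.0,.030,90);to(.577,.0,.030,90)
```

```text
t 32.45 shift [-50.  -42.  -19.2] spin -0.041 pos [426.8  44.1  10.8] phi 87.64 w 22.4 F [-0.   0.5 -0.8]
t 32.45 shift [-151.9  -37.8  -19.1] spin -0.041 pos [426.8  44.1  10.8] phi 87.64 w 22.4 F [-0.   0.5 -0.8]
```

apply_moves:
  steps:
    - {"gripper":0,"translation":[0,0,0],"spin":0}
    - {"gripper":0,"translation":[0,0,0],"spin":0}
    - {"gripper":0,"translation":[0,0,-10],"spin":0}
    - {"gripper":0,"translation":[0,0,-25],"spin":0}
    - {"gripper":0,"translation":[-25,-20,-25],"spin":-0.02}
    - {"gripper":0,"translation":[-50,-42,-25],"spin":-0.041}
    - {"gripper":0,"translation":[-50,-42,-20],"spin":-0.041}
    - {"gripper":0,"translation":[-50,-42,-16],"spin":-0.041}
    - {"gripper":0,"translation":[-50,-42,-16],"spin":-0.041}
    - {"gripper":0,"translation":[-50,-42,-16],"spin":-0.041}

```text
t: 33.45
ee_pos: [0.4739, 0.0012, 0.0263]
tool_rot: [[-1.0, -0.002, -0.001], [-0.002, 1.0, 0.0], [0.001, 0.0, -1.0]]
wrist_force: [-1.1, -1.0, -1.0]
width: 0.0221
```

Run:
```python
from h import *
c=shot('scene','s18.png'); im=c['img'][:,:,::-1]
cv2.imwrite('pics/s18z.png',cv2.resize(im[130:290,200:400],None,fx=4,fy=3.75)); s=st();to(.577,0,.027,90,s)
```

```text
t 33.5 shift [-102.9   -1.4   -0.6] spin 0.002 pos [474.1   1.2  26.5] phi 90.14 w 22.7 F [-0.9  0.6 -0.3]
```

View pics/s18z.png

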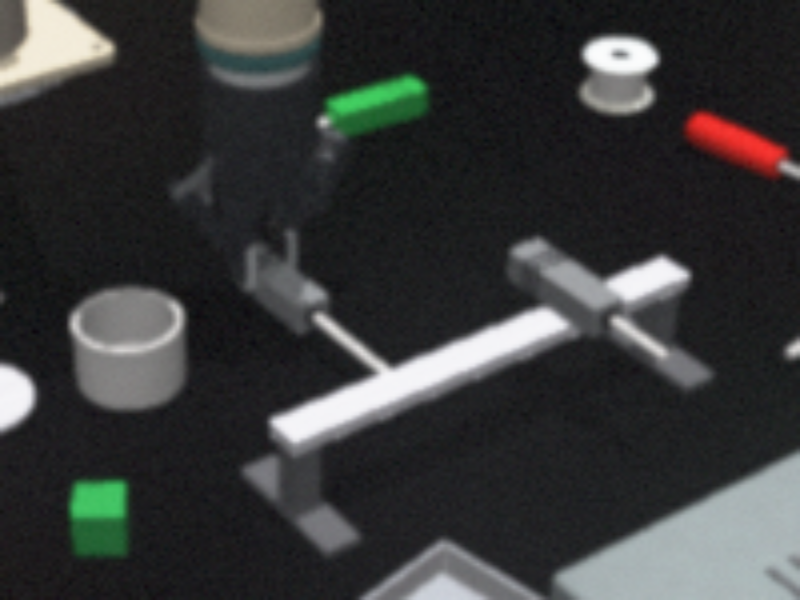

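apply_moves:
  steps:
    - {"gripper":0,"translation":[-40,-1,0],"spin":0}
    - {"gripper":0,"translation":[-80,-1,0],"spin":0}
    - {"gripper":0,"translation":[-103,-1,0],"spin":0}
    - {"gripper":0,"translation":[-103,-1,0],"spin":0}
    - {"gripper":0,"translation":[-103,-1,-8],"spin":0}
    - {"gripper":0,"translation":[-103,-1,-16],"spin":0}
    - {"gripper":0,"translation":[-103,-1,-24],"spin":0}
    - {"gripper":0,"translation":[-103,-1,-32],"spin":0}
    - {"gripper":0,"translation":[-103,-1,-40],"spin":0}
    - {"gripper":0,"translation":[-103,-1,-48],"spin":0}

```text
t: 34.5
ee_pos: [0.5761, -0.0014, 0.0743]
tool_rot: [[-1.0, -0.0, -0.003], [-0.0, 1.0, -0.001], [0.003, -0.001, -1.0]]
wrist_force: [-1.8, 0.6, -5.2]
width: 0.0223
```

Run:
```python
from h import *
c=shot('scene','s19.png'); im=c['img'][:,:,::-1]
cv2.imwrite('pics/s19z.png',cv2.resize(im[130:290,200:400],None,fx=4,fy=3.75)); s=st();to(.577,0,.133,90,s)
```

```text
t 34.55 shift [ -0.3   1.3 -57.5] spin -0.0 pos [576.6  -1.4  75.5] phi 89.99 w 22.6 F [-3.7  0.5 -4.5]
```

View pics/s19z.png

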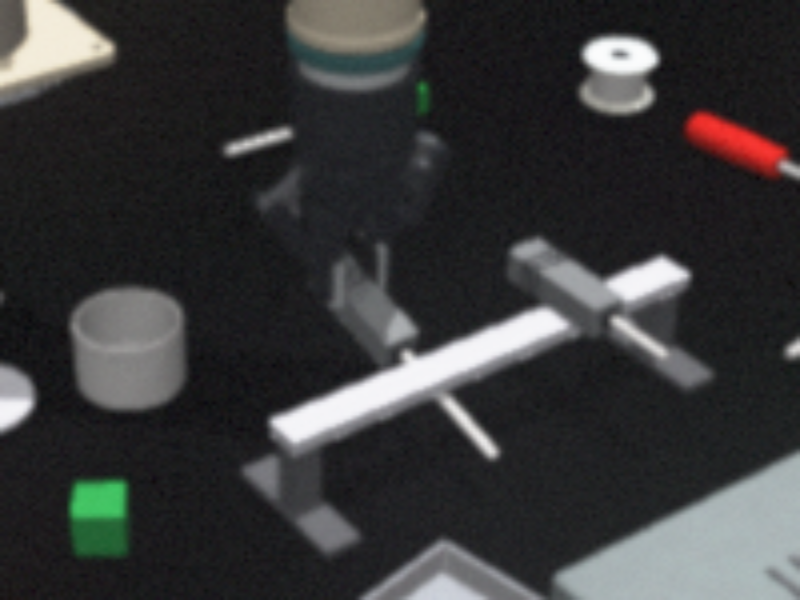

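apply_moves:
  steps:
    - {"gripper":0,"translation":[0,1,-8],"spin":0}
    - {"gripper":0,"translation":[0,1,-16],"spin":0}
    - {"gripper":0,"translation":[0,1,-24],"spin":0}
    - {"gripper":0,"translation":[0,1,-32],"spin":0}
    - {"gripper":0,"translation":[0,1,-40],"spin":0}
    - {"gripper":0,"translation":[0,1,-47],"spin":0}
    - {"gripper":0,"translation":[0,1,-54],"spin":0}
    - {"gripper":0,"translation":[0,1,-60],"spin":0}
    - {"gripper":0,"translation":[0,1,-60],"spin":0}
    - {"gripper":0,"translation":[10,1,-60],"spin":0}

```text
t: 35.55
ee_pos: [0.5699, 0.0004, 0.1349]
tool_rot: [[-1.0, 0.0, 0.004], [0.0, 1.0, 0.001], [-0.004, 0.001, -1.0]]
wrist_force: [0.0, 1.0, -1.2]
width: 0.0222
```

apply_moves:
  steps:
    - {"gripper":0,"translation":[20,0,0],"spin":0}
    - {"gripper":0,"translation":[50,0,0],"spin":0}
    - {"gripper":0,"translation":[80,0,0],"spin":0}
    - {"gripper":0,"translation":[80,0,-20],"spin":0}
    - {"gripper":0,"translation":[80,0,-50],"spin":0}
    - {"gripper":0,"translation":[80,0,-50],"spin":0}
    - {"gripper":0,"translation":[80,0,-50],"spin":0}
    - {"gripper":0,"translation":[80,0,-50],"spin":0}
    - {"gripper":0,"translation":[80,0,-50],"spin":0}
    - {"gripper":0,"translation":[80,0,-50],"spin":0}

```text
t: 36.55
ee_pos: [0.4875, 0.0001, 0.1837]
tool_rot: [[-1.0, -0.0, -0.001], [-0.0, 1.0, 0.0], [0.001, 0.0, -1.0]]
wrist_force: [-0.6, -0.2, -0.8]
width: 0.022
```

Run:
```python
from h import *
c=shot('scene','s20.png'); im=c['img'][:,:,::-1]
cv2.imwrite('pics/s20z.png',cv2.resize(im[90:250,200:400],None,fx=4,fy=3.75)); s=st();to(.577,0,.133,90,s);shot('wrist','w20.png')
```

```text
t 36.6 shift [-89.5  -0.2  50.7] spin 0.0 pos [4.876e+02 2.000e-01 1.838e+02] phi 90.02 w 22.0 F [ 0.6  0.8 -0.3]
```

View pics/s20z.png

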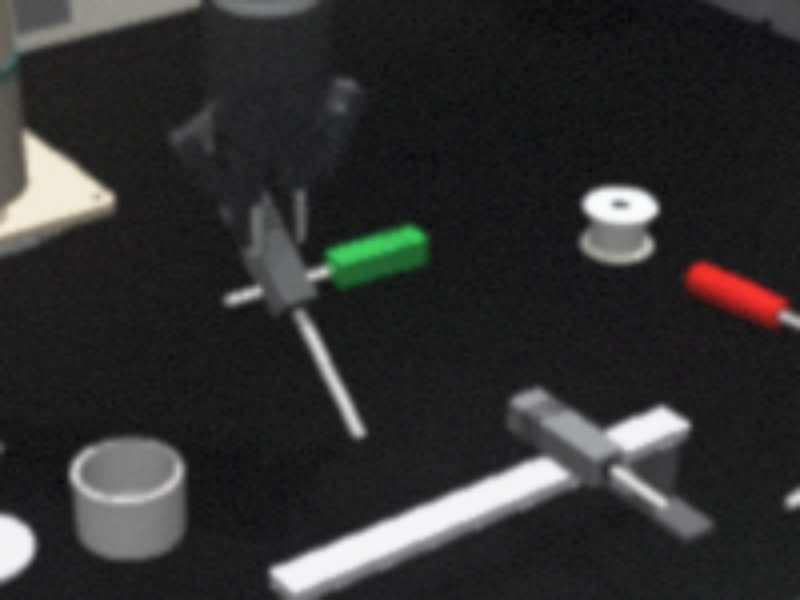

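View pics/w20.png

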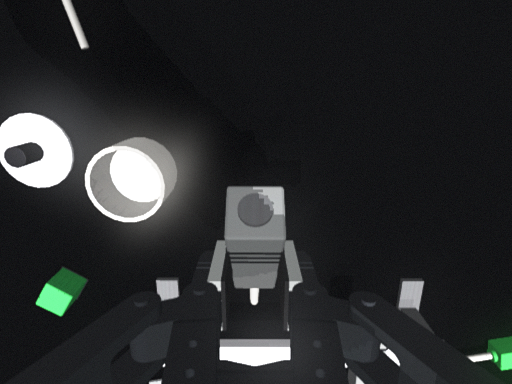

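Run:
```python
from h import *
np.set_printoptions(precision=4,suppress=True)
s=st(); c=cams.capture('scene'); g=lambda u,v:(200+u/4,90+v/3.75)
a,b=rayY(c,g(297,311),0),rayY(c,g(360,435),0); print(a,b,np.linalg.norm(b-a),np.degrees(np.arctan2(*(b-a)[[2,0]])),b-s['ee_pos'])
w=cams.capture('wrist'); print('cup',ray(w,(125,184),.05,s))
```

```text
[0.517  0.     0.1448] [0.5845 0.     0.0841] 0.09081476010095679 -41.963805085482456 [ 0.0969 -0.0002 -0.0999]
cup [ 0.4917 -0.1138  0.05  ]
```

apply_moves:
  steps:
    - {"gripper":0,"translation":[20,-30,0],"spin":0}
    - {"gripper":0,"translation":[40,-60,0],"spin":0}
    - {"gripper":0,"translation":[60,-90,0],"spin":0}
    - {"gripper":0,"translation":[78,-114,0],"spin":0}
    - {"gripper":0,"translation":[78,-114,0],"spin":0}
    - {"gripper":0,"translation":[78,-114,0],"spin":0}
    - {"gripper":0,"translation":[78,-114,0],"spin":0}
    - {"gripper":0,"translation":[78,-114,10],"spin":0}
    - {"gripper":0,"translation":[78,-114,20],"spin":0}
    - {"gripper":0,"translation":[78,-114,20],"spin":0}

```text
t: 37.75
ee_pos: [0.409, -0.1131, 0.1629]
tool_rot: [[-1.0, -0.002, -0.003], [-0.002, 1.0, 0.001], [0.003, 0.001, -1.0]]
wrist_force: [0.1, 0.2, 0.0]
width: 0.0222
```

Run:
```python
from h import *
c=shot('scene','s21.png'); im=c['img'][:,:,::-1]
cv2.imwrite('pics/s21z.png',cv2.resize(im[110:270,150:350],None,fx=4,fy=3.75)); s=st();to(.41,-.1135,.119,90,s)
```

```text
t 37.8 shift [-0.8 -0.4 44.4] spin 0.002 pos [ 409.3 -113.2  163.4] phi 90.1 w 21.8 F [ 0.7  0.2 -1.1]
```

View pics/s21z.png

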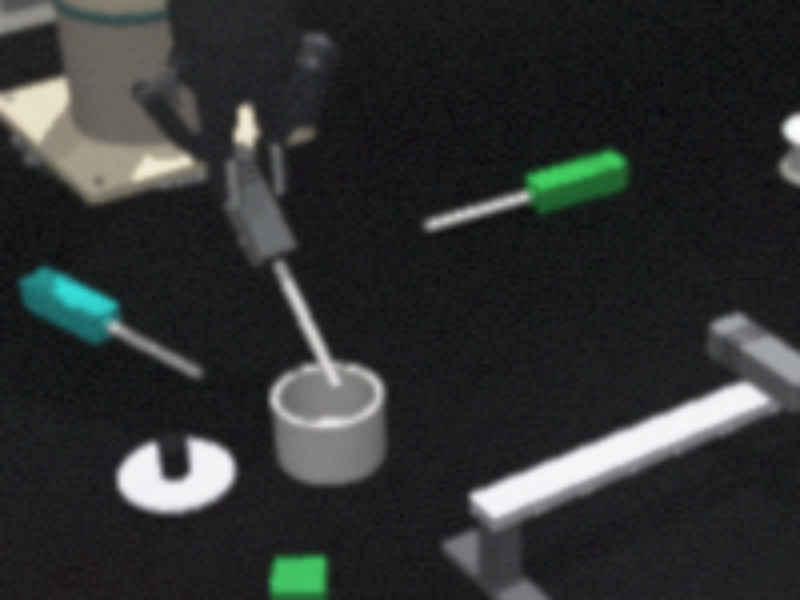

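apply_moves:
  steps:
    - {"gripper":0,"translation":[0,0,7],"spin":0}
    - {"gripper":0,"translation":[0,0,14],"spin":0}
    - {"gripper":0,"translation":[0,0,21],"spin":0}
    - {"gripper":0,"translation":[0,0,28],"spin":0}
    - {"gripper":0,"translation":[0,0,34],"spin":0}
    - {"gripper":0,"translation":[0,0,39],"spin":0}
    - {"gripper":0,"translation":[0,0,43],"spin":0}
    - {"gripper":0,"translation":[0,0,43],"spin":0}
    - {"gripper":0,"translation":[0,0,43],"spin":0}
    - {"gripper":0,"translation":[0,0,43],"spin":0}

```text
t: 38.8
ee_pos: [0.41, -0.1139, 0.1216]
tool_rot: [[-1.0, -0.0, 0.0], [-0.0, 1.0, -0.0], [-0.0, -0.0, -1.0]]
wrist_force: [-0.3, -0.5, -0.9]
width: 0.0219
```

Run:
```python
from h import *
c=shot('scene','s22.png'); im=c['img'][:,:,::-1]
cv2.imwrite('pics/s22z.png',cv2.resize(im[110:270,150:350],None,fx=4,fy=3.75)); s=st();to(.41,-.1135,.119,90,s)
```

```text
t 38.85 shift [0.  0.4 2.6] spin 0.0 pos [ 410.  -113.9  121.6] phi 90.01 w 22.1 F [ 0.5 -0.2 -1.4]
```

View pics/s22z.png

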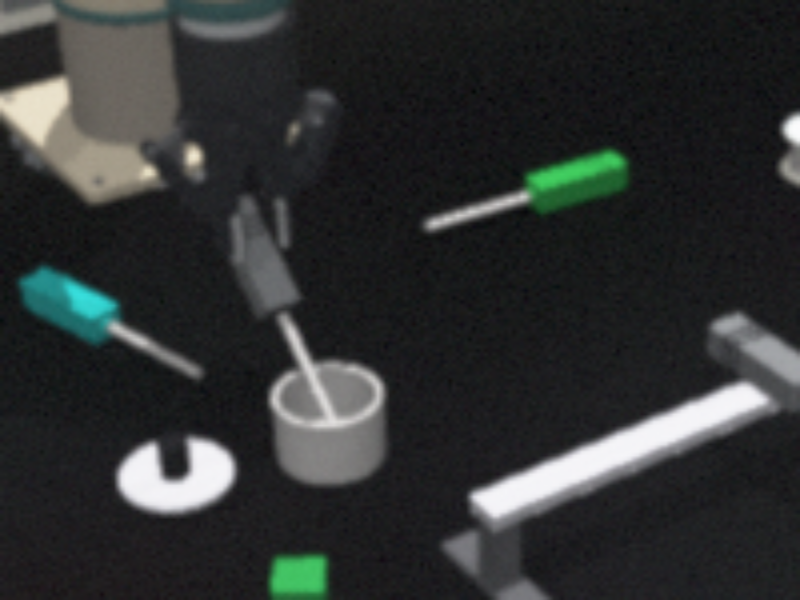

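apply_moves:
  steps:
    - {"gripper":0,"translation":[-1,0,4],"spin":0}
    - {"gripper":0,"translation":[-1,0,4],"spin":0}
    - {"gripper":0,"translation":[-1,0,4],"spin":0}
    - {"gripper":0,"translation":[-1,0,4],"spin":0}
    - {"gripper":0,"translation":[-1,0,4],"spin":0}
    - {"gripper":0,"translation":[-1,0,4],"spin":0}
    - {"gripper":0,"translation":[-1,0,4],"spin":0}
    - {"gripper":0,"translation":[-1,0,4],"spin":0}
    - {"gripper":0,"translation":[-1,0,4],"spin":0}
    - {"gripper":0,"translation":[-1,0,4],"spin":0}

```text
t: 39.85
ee_pos: [0.4108, -0.1139, 0.1174]
tool_rot: [[-1.0, -0.0, -0.0], [-0.0, 1.0, 0.0], [0.0, 0.0, -1.0]]
wrist_force: [-0.2, -0.1, -1.1]
width: 0.022
```

apply_moves:
  steps:
    - {"gripper":0,"translation":[0,0,0],"spin":0}
    - {"gripper":0,"translation":[0,0,0],"spin":0}
    - {"gripper":0,"translation":[0,0,0],"spin":0}
    - {"gripper":0,"translation":[0,0,0],"spin":0}
    - {"gripper":0,"translation":[0,0,0],"spin":0}
    - {"gripper":0,"translation":[0,0,0],"spin":0}
    - {"gripper":0,"translation":[0,0,0],"spin":0}
    - {"gripper":0,"translation":[0,0,0],"spin":0}
    - {"gripper":0,"translation":[0,0,0],"spin":0}
    - {"gripper":0,"translation":[0,0,0],"spin":0}

```text
t: 40.85
ee_pos: [0.4108, -0.1139, 0.1174]
tool_rot: [[-1.0, -0.0, -0.0], [-0.0, 1.0, 0.0], [0.0, 0.0, -1.0]]
wrist_force: [0.3, 0.2, -1.4]
width: 0.0219
```

apply_moves:
  steps:
    - {"gripper":0,"translation":[0,0,0],"spin":0}
    - {"gripper":0,"translation":[0,0,0],"spin":0}
    - {"gripper":0,"translation":[0,0,0],"spin":0}
    - {"gripper":0,"translation":[0,0,0],"spin":0}
    - {"gripper":0,"translation":[0,0,0],"spin":0}
    - {"gripper":0,"translation":[0,0,0],"spin":0}
    - {"gripper":0,"translation":[0,0,0],"spin":0}
    - {"gripper":0,"translation":[0,0,0],"spin":0}
    - {"gripper":0,"translation":[0,0,0],"spin":0}
    - {"gripper":0,"translation":[0,0,0],"spin":0}

```text
t: 41.85
ee_pos: [0.4109, -0.1139, 0.1174]
tool_rot: [[-1.0, -0.0, -0.0], [-0.0, 1.0, 0.0], [0.0, 0.0, -1.0]]
wrist_force: [-0.3, -0.5, -1.1]
width: 0.0219
```

Run:
```python
from h import *
c=shot('scene','s23.png'); im=c['img'][:,:,::-1]
cv2.imwrite('pics/s23z.png',cv2.resize(im[110:270,150:350],None,fx=4,fy=3.75)); s=st();to(.41,-.1135,.119,90,s)
```

```text
t 41.9 shift [ 0.9  0.4 -1.6] spin 0.0 pos [ 410.9 -113.9  117.4] phi 90.0 w 21.8 F [0.5 0.4 0.2]
```

View pics/s23z.png

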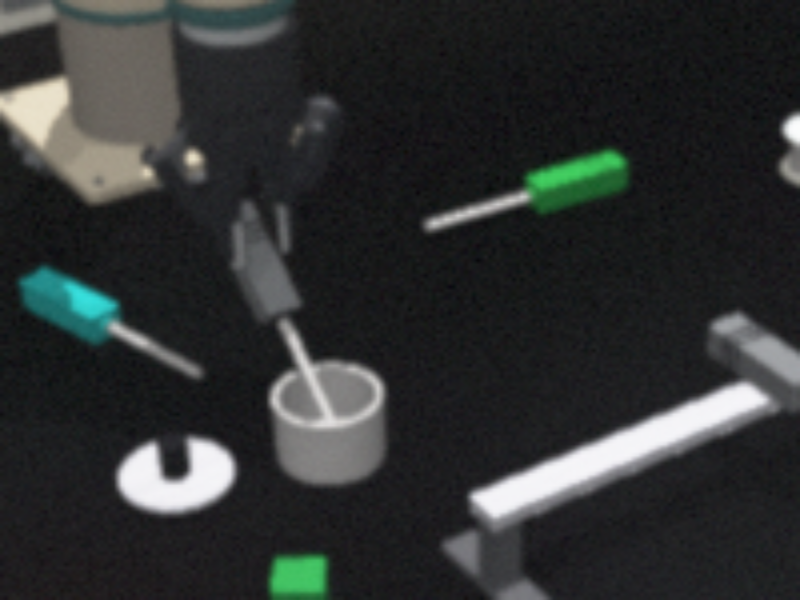

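apply_moves:
  steps:
    - {"gripper":0,"translation":[0,0,-20],"spin":0}
    - {"gripper":0,"translation":[0,0,-45],"spin":0}
    - {"gripper":0,"translation":[0,0,-70],"spin":0}
    - {"gripper":0,"translation":[-14,40,-70],"spin":0}
    - {"gripper":0,"translation":[-14,80,-70],"spin":0}
    - {"gripper":0,"translation":[-14,120,-70],"spin":0}
    - {"gripper":0,"translation":[-14,164,-70],"spin":0}
    - {"gripper":0,"translation":[-14,164,-70],"spin":0}
    - {"gripper":0,"translation":[-14,164,-40],"spin":0}
    - {"gripper":0,"translation":[-14,164,0],"spin":0}

```text
t: 42.9
ee_pos: [0.4266, 0.0504, 0.1178]
tool_rot: [[-1.0, -0.0, 0.005], [-0.0, 1.0, 0.001], [-0.005, 0.001, -1.0]]
wrist_force: [1.2, -0.1, -0.6]
width: 0.0223
```

apply_moves:
  steps:
    - {"gripper":0,"translation":[0,0,10],"spin":0}
    - {"gripper":0,"translation":[0,0,20],"spin":0}
    - {"gripper":0,"translation":[0,0,30],"spin":0}
    - {"gripper":0,"translation":[0,0,39],"spin":0}
    - {"gripper":0,"translation":[0,0,48],"spin":0}
    - {"gripper":0,"translation":[0,0,56],"spin":0}
    - {"gripper":0,"translation":[0,0,64],"spin":0}
    - {"gripper":0,"translation":[0,0,72],"spin":0}
    - {"gripper":0,"translation":[0,0,80],"spin":0}
    - {"gripper":0,"translation":[0,0,85],"spin":0}

```text
t: 43.9
ee_pos: [0.4248, 0.05, 0.0317]
tool_rot: [[-1.0, -0.0, -0.0], [-0.0, 1.0, -0.0], [0.0, -0.0, -1.0]]
wrist_force: [1.6, -1.3, 2.9]
width: 0.0221
```

Run:
```python
from h import *
c=shot('scene','s24.png'); im=c['img'][:,:,::-1]
cv2.imwrite('pics/s24z.png',cv2.resize(im[110:270,200:400],None,fx=4,fy=3.75)); s=st();to(.425,.05,.0105,90,s)
```

```text
t 43.95 shift [-0.4 -0.  20.8] spin 0.0 pos [424.6  50.   31.3] phi 90.01 w 22.2 F [-0.4  0.   2.2]
```

View pics/s24z.png

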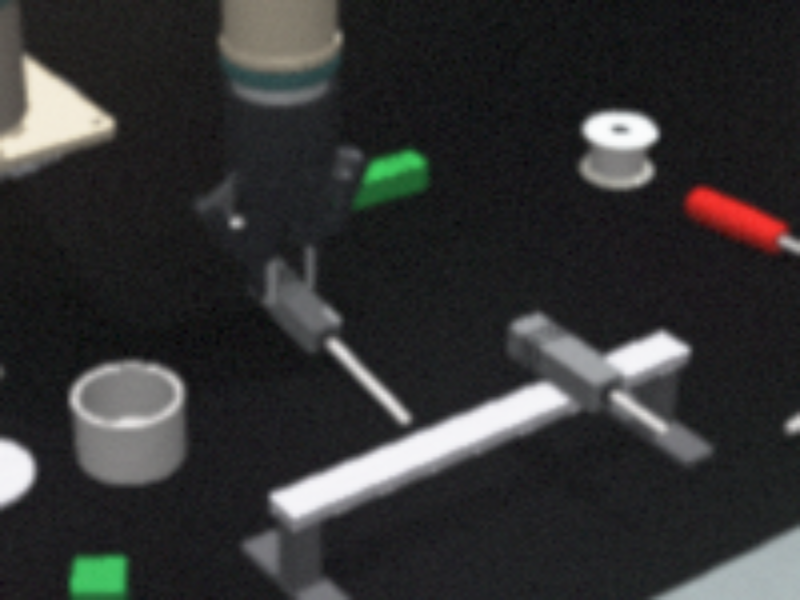

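apply_moves:
  steps:
    - {"gripper":0,"translation":[0,0,6],"spin":0}
    - {"gripper":0,"translation":[0,0,12],"spin":0}
    - {"gripper":0,"translation":[0,0,17],"spin":0}
    - {"gripper":0,"translation":[0,0,20],"spin":0}
    - {"gripper":0,"translation":[0,0,21],"spin":0}
    - {"gripper":0,"translation":[0,0,21],"spin":0}
    - {"gripper":0,"translation":[0,0,21],"spin":0}
    - {"gripper":50,"translation":[0,0,21],"spin":0}
    - {"gripper":50,"translation":[0,0,21],"spin":0}
    - {"gripper":50,"translation":[0,0,21],"spin":0}

```text
t: 44.95
ee_pos: [0.4245, 0.0499, 0.011]
tool_rot: [[-1.0, 0.0, -0.001], [0.0, 1.0, -0.0], [0.001, -0.0, -1.0]]
wrist_force: [0.9, -0.5, 0.0]
width: 0.0496
```

apply_moves:
  steps:
    - {"gripper":50,"translation":[0,0,-20],"spin":0}
    - {"gripper":50,"translation":[0,0,-60],"spin":0}
    - {"gripper":50,"translation":[0,0,-100],"spin":0}
    - {"gripper":50,"translation":[0,0,-150],"spin":0}
    - {"gripper":50,"translation":[-20,0,-180],"spin":0}
    - {"gripper":50,"translation":[-32,0,-180],"spin":0}
    - {"gripper":50,"translation":[-32,0,-180],"spin":0}
    - {"gripper":50,"translation":[-32,0,-180],"spin":0}
    - {"gripper":50,"translation":[-32,0,-180],"spin":0}
    - {"gripper":50,"translation":[-32,0,-180],"spin":0}

```text
t: 45.95
ee_pos: [0.4555, 0.0501, 0.1904]
tool_rot: [[-1.0, -0.001, -0.003], [-0.001, 1.0, -0.0], [0.003, -0.0, -1.0]]
wrist_force: [-0.0, -0.2, -0.5]
width: 0.0499
```

Run:
```python
from h import *
s=st(); to(.457,.05,.012,90,s); c=shot('wrist','w25.png'); np.savez('w25.npz',**c)
```

```text
t 45.95 shift [-2.000e+00 -1.000e-01  1.784e+02] spin 0.001 pos [455.5  50.1 190.4] phi 90.07 w 49.9 F [-0.  -0.2 -0.5]
```

View pics/w25.png

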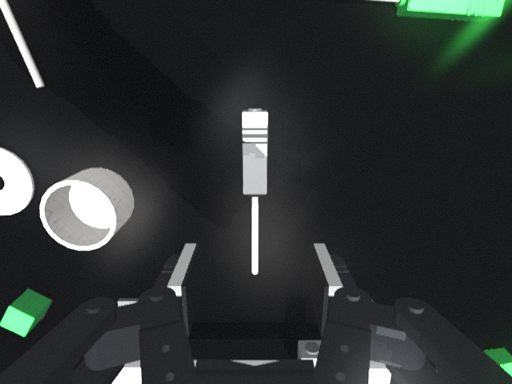

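Run:
```python
from h import *
s=st(); c=dict(np.load('w25.npz'))
im=c['img'].astype(int).sum(2); print([(v,im[v,255]) for v in range(104,118)],[(v,im[v,262]) for v in range(188,200)],[(v,im[v,255]) for v in range(266,280)])
B,F,T=ray(c,(255,112),.024,s),ray(c,(255,194.5),.024,s),ray(c,(255,274),.012,s)
print(B,F,T,F-B,T-F)
print(F[0]-.023,T[0]-.118,B[0]+.057)
to(.457,B[1],.012,90,s)
```

```text
[(104, np.int64(166)), (105, np.int64(147)), (106, np.int64(149)), (107, np.int64(166)), (108, np.int64(331)), (109, np.int64(594)), (110, np.int64(676)), (111, np.int64(624)), (112, np.int64(746)), (113, np.int64(765)), (114, np.int64(765)), (115, np.int64(765)), (116, np.int64(765)), (117, np.int64(765))] [(188, np.int64(603)), (189, np.int64(606)), (190, np.int64(606)), (191, np.int64(601)), (192, np.int64(605)), (193, np.int64(572)), (194, np.int64(381)), (195, np.int64(186)), (196, np.int64(154)), (197, np.int64(173)), (198, np.int64(170)), (199, np.int64(178))] [(266, np.int64(765)), (267, np.int64(765)), (268, np.int64(765)), (269, np.int64(765)), (270, np.int64(765)), (271, np.int64(765)), (272, np.int64(765)), (273, np.int64(765)), (274, np.int64(587)), (275, np.int64(183)), (276, np.int64(142)), (277, np.int64(140)), (278, np.int64(143)), (279, np.int64(142))]
[0.40062268 0.04976331 0.024     ] [0.48013666 0.04991416 0.024     ] [0.57753595 0.0500973  0.012     ] [0.07951398 0.00015085 0.        ] [ 0.09739929  0.00018314 -0.012     ]
0.45713666107637396 0.45953594762806915 0.45762268191377686
t 46.0 shift [ -1.6  -0.4 178.6] spin 0.001 pos [455.8  50.2 190.6] phi 90.06 w 50.0 F [ 0.9  0.7 -0.1]
```

apply_moves:
  steps:
    - {"gripper":50,"translation":[-2,0,50],"spin":0}
    - {"gripper":50,"translation":[-2,0,100],"spin":0}
    - {"gripper":50,"translation":[-2,0,140],"spin":0}
    - {"gripper":50,"translation":[-2,0,165],"spin":0}
    - {"gripper":50,"translation":[-2,0,175],"spin":0}
    - {"gripper":50,"translation":[-2,0,178],"spin":0}
    - {"gripper":50,"translation":[-2,0,178],"spin":0}
    - {"gripper":0,"translation":[-2,0,178],"spin":0}
    - {"gripper":0,"translation":[-2,0,178],"spin":0}
    - {"gripper":0,"translation":[-2,0,178],"spin":0}

```text
t: 47.0
ee_pos: [0.4597, 0.0501, 0.0148]
tool_rot: [[-1.0, 0.0, 0.003], [0.0, 1.0, 0.0], [-0.003, 0.0, -1.0]]
wrist_force: [0.2, -0.7, 6.5]
width: 0.0224
```

Run:
```python
from h import *
to(.662,-.02,.14,90)
```

```text
t 47.0 shift [-202.6  -70.  -124.7] spin -0.0 pos [459.7  50.1  14.8] phi 89.99 w 22.4 F [ 0.2 -0.7  6.5]
```

apply_moves:
  steps:
    - {"gripper":0,"translation":[0,0,0],"spin":0}
    - {"gripper":0,"translation":[0,0,-30],"spin":0}
    - {"gripper":0,"translation":[0,0,-75],"spin":0}
    - {"gripper":0,"translation":[0,-20,-120],"spin":0}
    - {"gripper":0,"translation":[-45,-40,-120],"spin":0}
    - {"gripper":0,"translation":[-90,-60,-120],"spin":0}
    - {"gripper":0,"translation":[-135,-70,-120],"spin":0}
    - {"gripper":0,"translation":[-175,-70,-120],"spin":0}
    - {"gripper":0,"translation":[-203,-70,-120],"spin":0}
    - {"gripper":0,"translation":[-203,-70,-120],"spin":0}

```text
t: 48.0
ee_pos: [0.6653, -0.0202, 0.1339]
tool_rot: [[-1.0, 0.003, 0.004], [0.003, 1.0, 0.002], [-0.004, 0.002, -1.0]]
wrist_force: [-0.4, 1.0, -1.4]
width: 0.022
```

apply_moves:
  steps:
    - {"gripper":0,"translation":[0,0,0],"spin":0}
    - {"gripper":0,"translation":[0,0,0],"spin":0}
    - {"gripper":0,"translation":[0,0,10],"spin":0}
    - {"gripper":0,"translation":[0,0,20],"spin":0}
    - {"gripper":0,"translation":[0,0,28],"spin":0}
    - {"gripper":0,"translation":[0,0,35],"spin":0}
    - {"gripper":0,"translation":[0,0,40],"spin":0}
    - {"gripper":0,"translation":[0,0,44],"spin":0}
    - {"gripper":0,"translation":[0,0,46],"spin":0}
    - {"gripper":0,"translation":[0,0,46],"spin":0}

```text
t: 49.0
ee_pos: [0.6618, -0.0198, 0.0872]
tool_rot: [[-1.0, -0.0, -0.0], [-0.0, 1.0, 0.0], [0.0, 0.0, -1.0]]
wrist_force: [-0.3, -0.2, 0.1]
width: 0.022
```

Run:
```python
from h import *
c=shot('scene','s26.png'); im=c['img'][:,:,::-1]
cv2.imwrite('pics/s26z.png',cv2.resize(im[110:270,200:400],None,fx=4,fy=3.75)); s=st();to(.663,-.02,.085,90,s);shot('wrist','w26.png')
```

```text
t 49.05 shift [-1.  -0.3  2.5] spin 0.0 pos [662.  -19.7  87.5] phi 90.01 w 22.2 F [ 0.3  0.6 -0.8]
```

View pics/s26z.png

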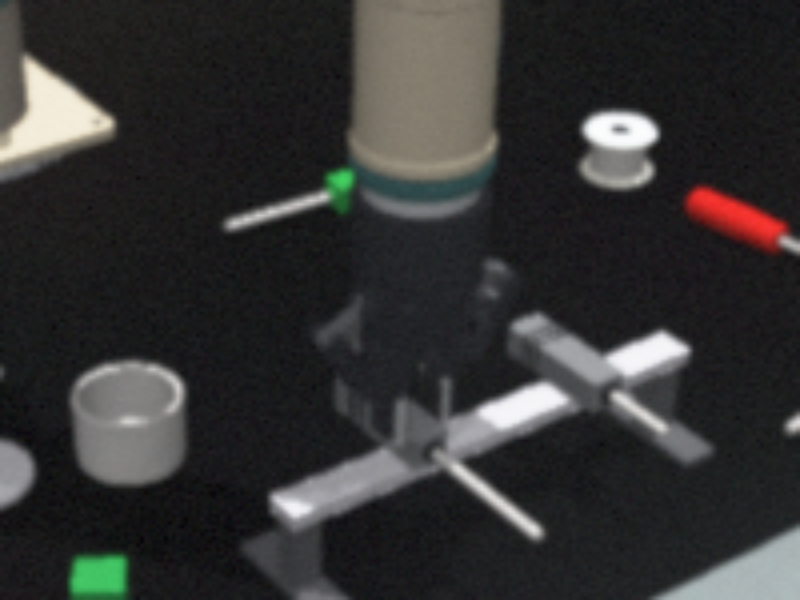

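View pics/w26.png

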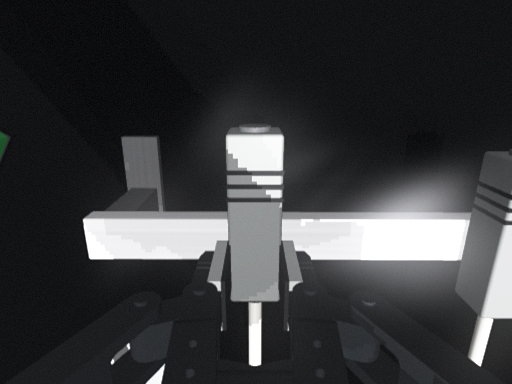

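apply_moves:
  steps:
    - {"gripper":0,"translation":[-1,0,1],"spin":0}
    - {"gripper":0,"translation":[-1,0,2],"spin":0}
    - {"gripper":0,"translation":[-1,0,2],"spin":0}
    - {"gripper":0,"translation":[-1,0,2],"spin":0}
    - {"gripper":0,"translation":[-1,0,2],"spin":0}
    - {"gripper":0,"translation":[-1,0,2],"spin":0}
    - {"gripper":0,"translation":[-1,0,2],"spin":0}
    - {"gripper":0,"translation":[-1,0,2],"spin":0}
    - {"gripper":0,"translation":[-1,0,2],"spin":0}
    - {"gripper":0,"translation":[-1,0,2],"spin":0}

```text
t: 50.1
ee_pos: [0.6628, -0.0198, 0.0854]
tool_rot: [[-1.0, -0.0, -0.0], [-0.0, 1.0, 0.0], [0.0, 0.0, -1.0]]
wrist_force: [0.1, 0.8, -0.7]
width: 0.0218
```

apply_moves:
  steps:
    - {"gripper":0,"translation":[0,0,1],"spin":0}
    - {"gripper":0,"translation":[0,0,1],"spin":0}
    - {"gripper":0,"translation":[0,0,1],"spin":0}
    - {"gripper":0,"translation":[0,0,1],"spin":0}
    - {"gripper":0,"translation":[0,0,1],"spin":0}
    - {"gripper":0,"translation":[0,0,1],"spin":0}
    - {"gripper":0,"translation":[0,0,1],"spin":0}
    - {"gripper":0,"translation":[0,0,1],"spin":0}
    - {"gripper":0,"translation":[0,0,1],"spin":0}
    - {"gripper":0,"translation":[0,0,1],"spin":0}

```text
t: 51.1
ee_pos: [0.6629, -0.0198, 0.0849]
tool_rot: [[-1.0, -0.0, 0.0], [-0.0, 1.0, -0.0], [-0.0, -0.0, -1.0]]
wrist_force: [-1.7, -0.7, 5.6]
width: 0.022
```

Contact. Release gently and retreat.

apply_moves:
  steps:
    - {"gripper":0,"translation":[0,0,-0.5],"spin":0}
    - {"gripper":32,"translation":[0,0,-0.5],"spin":0}
    - {"gripper":45,"translation":[0,0,-0.5],"spin":0}
    - {"gripper":45,"translation":[0,0,-0.5],"spin":0}
    - {"gripper":45,"translation":[0,0,-0.5],"spin":0}
    - {"gripper":45,"translation":[0,0,-20],"spin":0}
    - {"gripper":45,"translation":[0,0,-50],"spin":0}
    - {"gripper":45,"translation":[0,0,-90],"spin":0}
    - {"gripper":45,"translation":[0,0,-120],"spin":0}
    - {"gripper":45,"translation":[0,0,-120],"spin":0}

```text
t: 52.1
ee_pos: [0.6656, -0.0187, 0.2095]
tool_rot: [[-1.0, -0.0, 0.009], [0.0, 1.0, 0.001], [-0.009, 0.001, -1.0]]
wrist_force: [-0.5, 1.2, 0.2]
width: 0.0447
```

Run:
```python
from h import *
c=shot('scene','s27.png'); im=c['img'][:,:,::-1]
cv2.imwrite('pics/s27z.png',cv2.resize(im[110:270,200:400],None,fx=4,fy=3.75)); s=st();w=shot('wrist','w27.png')
t=shot('top','t27.png');im=t['img'][:,:,::-1]; cv2.imwrite('pics/t27z.png',cv2.resize(im[120:250,160:360],None,fx=4,fy=4))
for o in outline_of('top','cap'):
  ys,xs=np.nonzero(o['pixels']);print(o['confidence'],o['xy'],ray(t,((xs.min()+xs.max())/2,(ys.min()+ys.max())/2),.013))
to(.47,-.21,.2,90)
```

```text
0.48 [320.7, 203.9] [ 0.46548244 -0.20079444  0.013     ]
t 52.3 shift [ 192.  -189.7    3.6] spin 0.0 pos [662.  -20.3 203.1] phi 90.01 w 44.9 F [-0.8 -0.4 -0.2]
```

View pics/s27z.png

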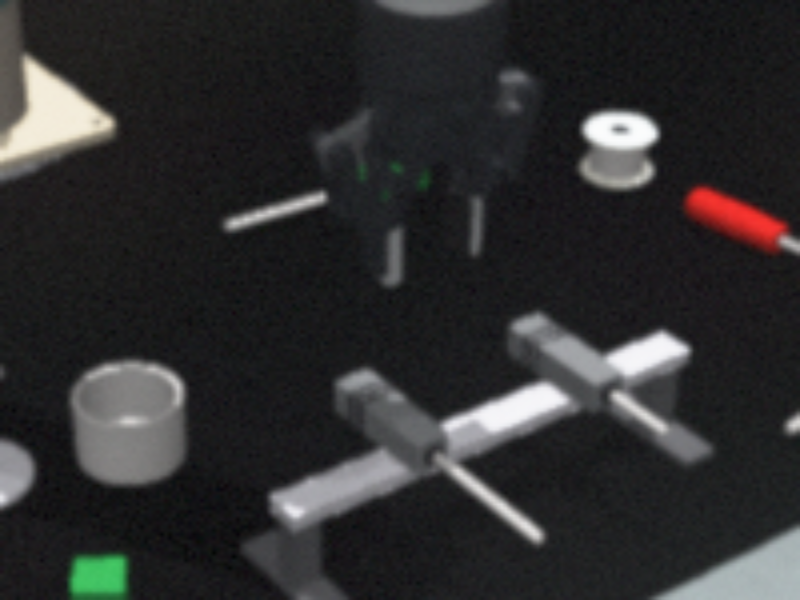

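View pics/w27.png

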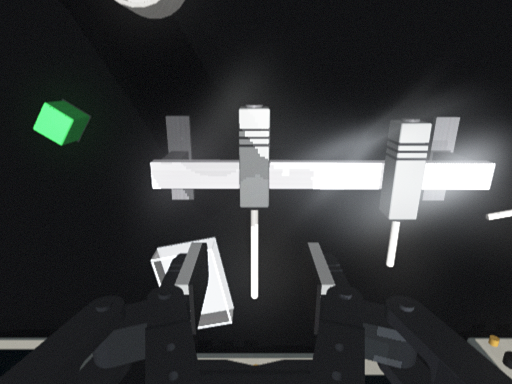

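View pics/t27z.png

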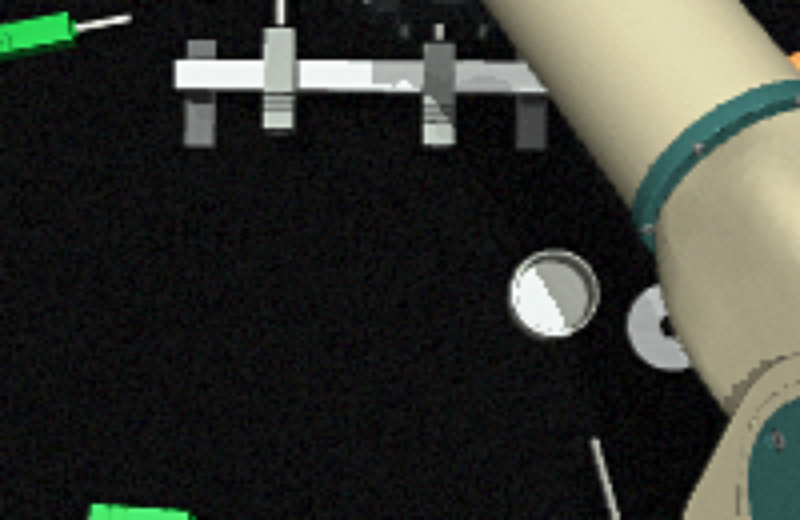

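apply_moves:
  steps:
    - {"gripper":45,"translation":[45,-40,-10],"spin":0}
    - {"gripper":45,"translation":[85,-80,-10],"spin":0}
    - {"gripper":45,"translation":[120,-115,-10],"spin":0}
    - {"gripper":45,"translation":[155,-150,-10],"spin":0}
    - {"gripper":45,"translation":[192,-190,-10],"spin":0}
    - {"gripper":45,"translation":[192,-190,-10],"spin":0}
    - {"gripper":45,"translation":[192,-190,-10],"spin":0}
    - {"gripper":45,"translation":[192,-190,-10],"spin":0}
    - {"gripper":45,"translation":[192,-190,-10],"spin":0}
    - {"gripper":45,"translation":[192,-190,-10],"spin":0}

```text
t: 53.3
ee_pos: [0.4718, -0.2084, 0.2143]
tool_rot: [[-1.0, -0.003, 0.0], [-0.003, 1.0, 0.001], [-0.0, 0.001, -1.0]]
wrist_force: [0.3, 0.7, -0.8]
width: 0.0447
```

Run:
```python
from h import *
s=st(); to(.47,-.21,.02,90,s); c=shot('wrist','w28.png'); np.savez('w28.npz',**c)
for n in ('cap','cup'):
  for o in outline_of('wrist',n):
    ys,xs=np.nonzero(o['pixels']); print(n,o['confidence'],o['xy'],xs.min(),xs.max(),ys.min(),ys.max())
```

```text
t 53.3 shift [  1.9  -1.8 194.3] spin 0.003 pos [ 471.8 -208.4  214.3] phi 90.16 w 44.7 F [ 0.3  0.7 -0.8]
cap 0.85 [252.1, 156.9] 217 284 125 191
cup 0.9 [348.9, 185.2] 309 386 147 223
```

View pics/w28.png

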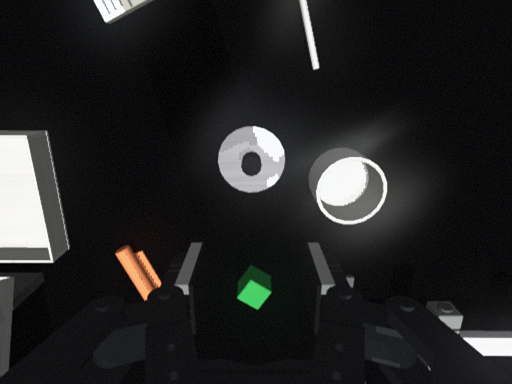

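Run:
```python
from h import *
s=st(); c=dict(np.load('w28.npz'))
im=c['img']; g=cv2.cvtColor(im,cv2.COLOR_RGB2GRAY)
def fit(mask):
    cs,_=cv2.findContours(mask.astype(np.uint8),cv2.RETR_EXTERNAL,cv2.CHAIN_APPROX_NONE); k=max(cs,key=len); return cv2.fitEllipse(cv2.convexHull(k))
m=np.zeros_like(g); m[115:205,205:300]=g[115:205,205:300]>90
e=fit(m); print(e, ray(c,e[0],.013,s))
m=np.zeros_like(g); m[140:235,305:400]=g[140:235,305:400]>190
e=fit(m); print(e, ray(c,e[0],.05,s),ray(c,(351.5,190),.05,s))
p=ray(c,(251.5,159),.013,s);print(p); to(p[0],p[1],.02,90)
```

```text
((251.31146240234375, 158.84141540527344), (66.7016830444336, 67.43603515625), 103.2188720703125) [ 0.46793665 -0.21305739  0.013     ]
((351.2099914550781, 189.98519897460938), (65.36637115478516, 72.21223449707031), 60.21161651611328) [ 0.49055579 -0.11510617  0.05      ] [ 0.49057027 -0.11482148  0.05      ]
[ 0.46810782 -0.21285724  0.013     ]
t 53.45 shift [  3.4  -4.  194.3] spin 0.002 pos [ 471.4 -208.9  214.3] phi 90.11 w 45.1 F [ 0.1 -0.2  0.2]
```

apply_moves:
  steps:
    - {"gripper":45,"translation":[3.5,-4,50],"spin":0}
    - {"gripper":45,"translation":[3.5,-4,100],"spin":0}
    - {"gripper":45,"translation":[3.5,-4,145],"spin":0}
    - {"gripper":45,"translation":[3.5,-4,175],"spin":0}
    - {"gripper":45,"translation":[3.5,-4,188],"spin":0}
    - {"gripper":45,"translation":[3.5,-4,193],"spin":0}
    - {"gripper":45,"translation":[3.5,-4,193],"spin":0}
    - {"gripper":0,"translation":[3.5,-4,193],"spin":0}
    - {"gripper":0,"translation":[3.5,-4,193],"spin":0}
    - {"gripper":0,"translation":[3.5,-4,193],"spin":0}

```text
t: 54.45
ee_pos: [0.4685, -0.2142, 0.0231]
tool_rot: [[-1.0, 0.0, 0.003], [0.0, 1.0, -0.001], [-0.003, -0.001, -1.0]]
wrist_force: [-0.3, -0.9, 4.5]
width: 0.0177
```

apply_moves:
  steps:
    - {"gripper":0,"translation":[0,0,0],"spin":0}
    - {"gripper":0,"translation":[0,0,0],"spin":0}
    - {"gripper":0,"translation":[0,0,-10],"spin":0}
    - {"gripper":0,"translation":[0,0,-30],"spin":0}
    - {"gripper":0,"translation":[0,0,-60],"spin":0}
    - {"gripper":0,"translation":[0,0,-85],"spin":0}
    - {"gripper":0,"translation":[0,0,-85],"spin":0}
    - {"gripper":0,"translation":[0,0,-85],"spin":0}
    - {"gripper":0,"translation":[0,0,-85],"spin":0}
    - {"gripper":0,"translation":[0,0,-85],"spin":0}

```text
t: 55.45
ee_pos: [0.4666, -0.2138, 0.1056]
tool_rot: [[-1.0, -0.0, -0.002], [-0.0, 1.0, 0.001], [0.002, 0.001, -1.0]]
wrist_force: [0.0, -0.3, -0.9]
width: 0.0173
```

Run:
```python
from h import *
s=st(); to(.4907,-.114,.105,90,s); c=shot('wrist','w29.png'); np.savez('w29.npz',**c)
c=shot('scene','s29.png'); im=c['img'][:,:,::-1]
cv2.imwrite('pics/s29z.png',cv2.resize(im[110:270,150:350],None,fx=4,fy=3.75))
```

```text
t 55.45 shift [-24.1  99.8   0.6] spin 0.0 pos [ 466.6 -213.8  105.6] phi 90.01 w 17.3 F [ 0.  -0.3 -0.9]
```

View pics/w29.png

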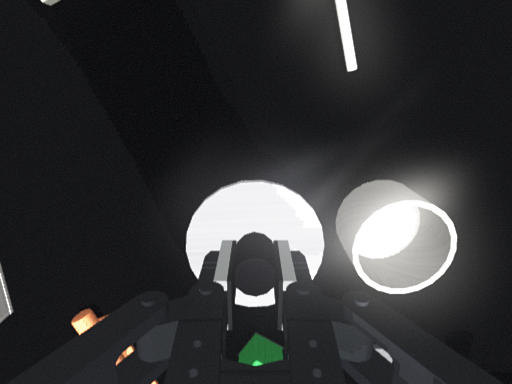

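View pics/s29z.png

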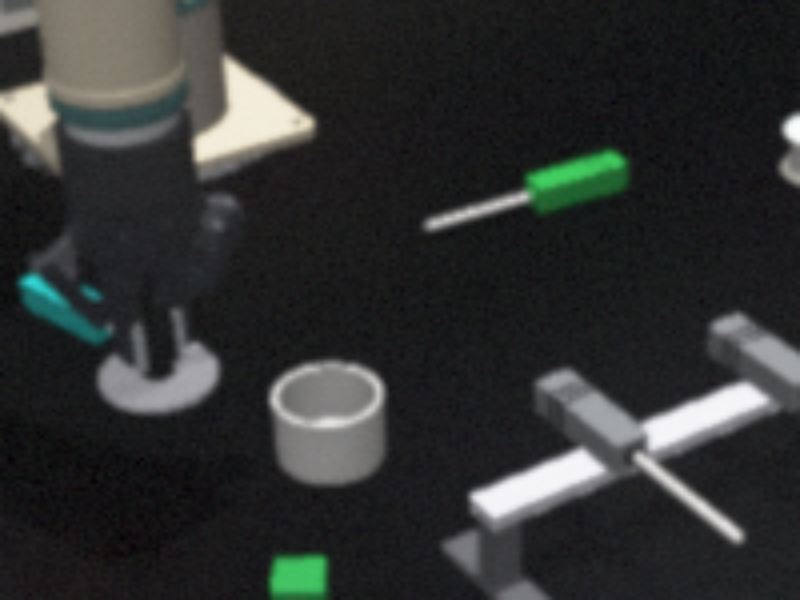

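Run:
```python
from h import *
s=st(); c=dict(np.load('w29.npz')); g=cv2.cvtColor(c['img'],cv2.COLOR_RGB2GRAY)
def fit(m):
    cs,_=cv2.findContours(m.astype(np.uint8),cv2.RETR_EXTERNAL,cv2.CHAIN_APPROX_NONE); k=np.vstack([q for q in cs if len(q)>25]); return cv2.fitEllipse(cv2.convexHull(k))
m=np.zeros_like(g); m[170:310,180:330]=g[170:310,180:330]>110; m[236:300,205:305]=0; m[265:,180:330]=0
ys,xs=np.nonzero(m)
# fit circle in world at z
for z in (.095,):
    cs,_=cv2.findContours(m.astype(np.uint8),cv2.RETR_EXTERNAL,cv2.CHAIN_APPROX_NONE)
    k=max(cs,key=len)[:,0]; k=k[k[:,1]<235]
    P=np.array([ray(c,p,z,s)[:2] for p in k]); 
    A=np.c_[2*P,np.ones(len(P))]; x=np.linalg.lstsq(A,(P**2).sum(1),rcond=None)[0]; print('flange',x[:2],np.sqrt(x[2]+x[0]**2+x[1]**2))
m=np.zeros_like(g); m[190:300,345:470]=g[190:300,345:470]>190
k=cv2.convexHull(np.argwhere(m)[:,::-1].astype(np.int32))[:,0]; k=k[(k[:,0]>400)]
P=np.array([ray(c,p,.05,s)[:2] for p in k]); 
A=np.c_[2*P,np.ones(len(P))]; x=np.linalg.lstsq(A,(P**2).sum(1),rcond=None)[0]; print('cup',x[:2],np.sqrt(x[2]+x[0]**2+x[1]**2),len(P))
print(ray(c,(404,247),.05,s))
```

```text
flange [ 0.45971047 -0.21253938] 0.029409539206245217
cup [ 0.49142601 -0.11830199] 0.03816122164654238 21
[ 0.4912216  -0.11416551  0.05      ]
```

apply_moves:
  steps:
    - {"gripper":0,"translation":[-8,33,0],"spin":0}
    - {"gripper":0,"translation":[-16,66,0],"spin":0}
    - {"gripper":0,"translation":[-24.5,99.5,0],"spin":0}
    - {"gripper":0,"translation":[-24.5,99.5,0],"spin":0}
    - {"gripper":0,"translation":[-24.5,99.5,0],"spin":0}
    - {"gripper":0,"translation":[-24.5,99.5,10],"spin":0}
    - {"gripper":0,"translation":[-24.5,99.5,18],"spin":0}
    - {"gripper":0,"translation":[-24.5,99.5,18],"spin":0}
    - {"gripper":0,"translation":[-24.5,99.5,18],"spin":0}
    - {"gripper":0,"translation":[-24.5,99.5,18],"spin":0}

```text
t: 56.55
ee_pos: [0.4919, -0.1146, 0.0884]
tool_rot: [[-1.0, 0.0, 0.0], [0.0, 1.0, 0.0], [-0.0, 0.0, -1.0]]
wrist_force: [-0.2, -0.4, -1.5]
width: 0.0174
```

Run:
```python
from h import *
s=st(); to(.4912,-.1142,.0635,90,s); c=shot('wrist','w30.png')
c=shot('scene','s30.png'); im=c['img'][:,:,::-1]
cv2.imwrite('pics/s30z.png',cv2.resize(im[170:250,180:280],None,fx=8,fy=7.5))
```

```text
t 56.55 shift [ 0.7  0.4 24.9] spin -0.0 pos [ 491.9 -114.6   88.4] phi 89.98 w 17.4 F [-0.2 -0.4 -1.5]
```

View pics/s30z.png

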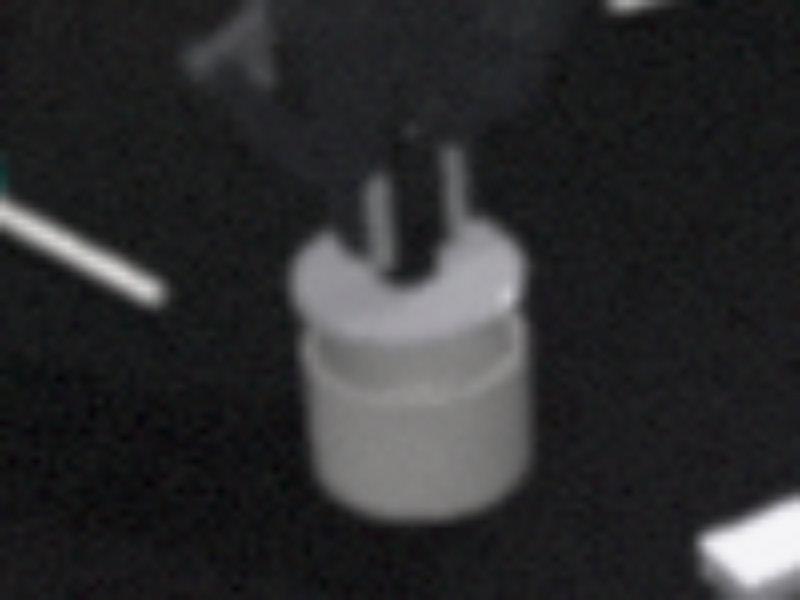

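View pics/w30.png

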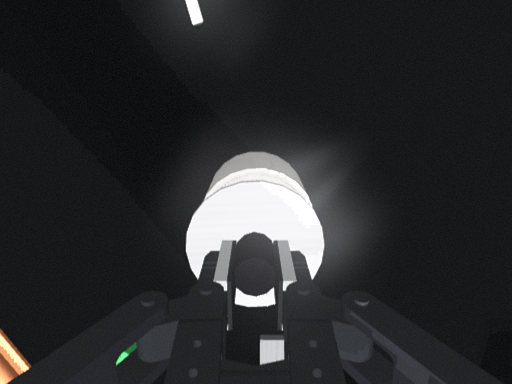

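apply_moves:
  steps:
    - {"gripper":0,"translation":[0,2,5],"spin":0}
    - {"gripper":0,"translation":[0,2,10],"spin":0}
    - {"gripper":0,"translation":[0,2,15],"spin":0}
    - {"gripper":0,"translation":[0,2,19],"spin":0}
    - {"gripper":0,"translation":[0,2,22],"spin":0}
    - {"gripper":0,"translation":[0,2,23],"spin":0}
    - {"gripper":0,"translation":[0,2,24],"spin":0}
    - {"gripper":0,"translation":[0,2,24],"spin":0}
    - {"gripper":0,"translation":[0,2,24],"spin":0}
    - {"gripper":0,"translation":[0,2,24],"spin":0}

```text
t: 57.65
ee_pos: [0.4915, -0.1123, 0.065]
tool_rot: [[-1.0, -0.0, -0.0], [-0.0, 1.0, -0.001], [0.0, -0.001, -1.0]]
wrist_force: [-2.4, -0.3, 6.7]
width: 0.0174
```

Run:
```python
from h import *
s=st(); to(.4912,-.1142,.0635,90,s)
c=shot('scene','s31.png'); im=c['img'][:,:,::-1]
cv2.imwrite('pics/s31z.png',cv2.resize(im[170:250,180:280],None,fx=8,fy=7.5))
```

```text
t 57.65 shift [ 0.3 -1.9  1.5] spin 0.0 pos [ 491.5 -112.3   65. ] phi 90.02 w 17.4 F [-2.4 -0.3  6.7]
```

View pics/s31z.png

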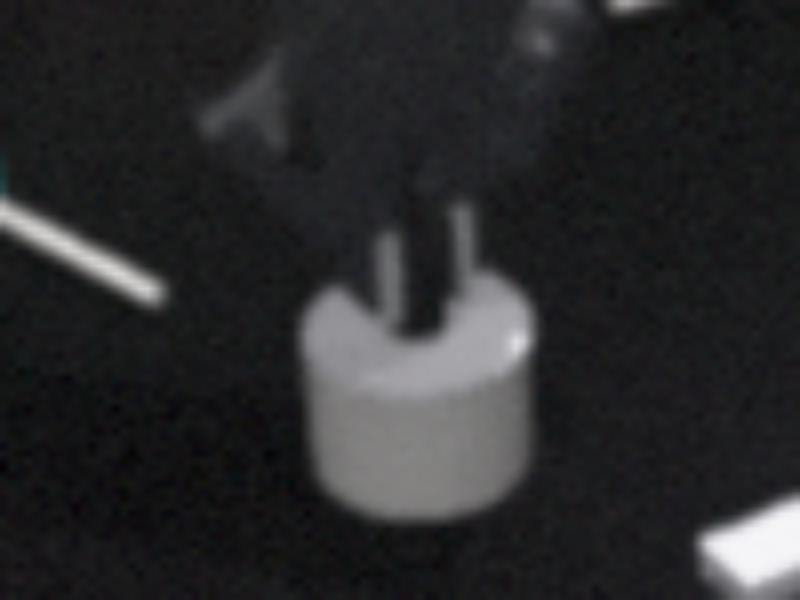

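Seated with 6.7 N contact. Release, lift straight up and check everything.

apply_moves:
  steps:
    - {"gripper":0,"translation":[0,0,0],"spin":0}
    - {"gripper":30,"translation":[0,0,0],"spin":0}
    - {"gripper":45,"translation":[0,0,0],"spin":0}
    - {"gripper":45,"translation":[0,0,0],"spin":0}
    - {"gripper":45,"translation":[0,0,0],"spin":0}
    - {"gripper":45,"translation":[0,0,-20],"spin":0}
    - {"gripper":45,"translation":[0,0,-60],"spin":0}
    - {"gripper":45,"translation":[0,0,-100],"spin":0}
    - {"gripper":45,"translation":[0,0,-140],"spin":0}
    - {"gripper":45,"translation":[0,0,-170],"spin":0}

```text
t: 58.7
ee_pos: [0.4923, -0.1121, 0.2367]
tool_rot: [[-1.0, -0.0, 0.002], [-0.0, 1.0, -0.0], [-0.002, -0.0, -1.0]]
wrist_force: [0.8, -0.8, 0.1]
width: 0.0451
```

apply_moves:
  steps:
    - {"gripper":45,"translation":[60,0,-20],"spin":0}
    - {"gripper":45,"translation":[60,0,-20],"spin":0}
    - {"gripper":45,"translation":[60,0,-20],"spin":0}
    - {"gripper":45,"translation":[60,0,-20],"spin":0}
    - {"gripper":45,"translation":[60,0,-20],"spin":0}
    - {"gripper":45,"translation":[60,0,-20],"spin":0}
    - {"gripper":45,"translation":[60,0,-20],"spin":0}
    - {"gripper":45,"translation":[60,0,-20],"spin":0}
    - {"gripper":45,"translation":[60,0,-20],"spin":0}
    - {"gripper":45,"translation":[60,0,-20],"spin":0}

```text
t: 59.7
ee_pos: [0.4319, -0.1123, 0.2543]
tool_rot: [[-1.0, -0.0, -0.0], [-0.0, 1.0, 0.0], [0.0, 0.0, -1.0]]
wrist_force: [-0.3, 0.5, 0.9]
width: 0.0454
```

Run:
```python
from h import *
to(.4912,-.1142,.0635,90)
c=shot('scene','s32.png'); im=c['img'][:,:,::-1]
cv2.imwrite('pics/s32z.png',cv2.resize(im[140:290,200:400],None,fx=4,fy=4))
t=shot('top','t32.png');im=t['img'][:,:,::-1]; cv2.imwrite('pics/t32z.png',cv2.resize(im[100:250,120:320],None,fx=4,fy=4)); shot('wrist','w32.png')
```

```text
t 59.7 shift [-59.3  -1.9 190.8] spin 0.0 pos [ 431.9 -112.3  254.3] phi 90.02 w 45.4 F [-0.3  0.5  0.9]
```

View pics/s32z.png

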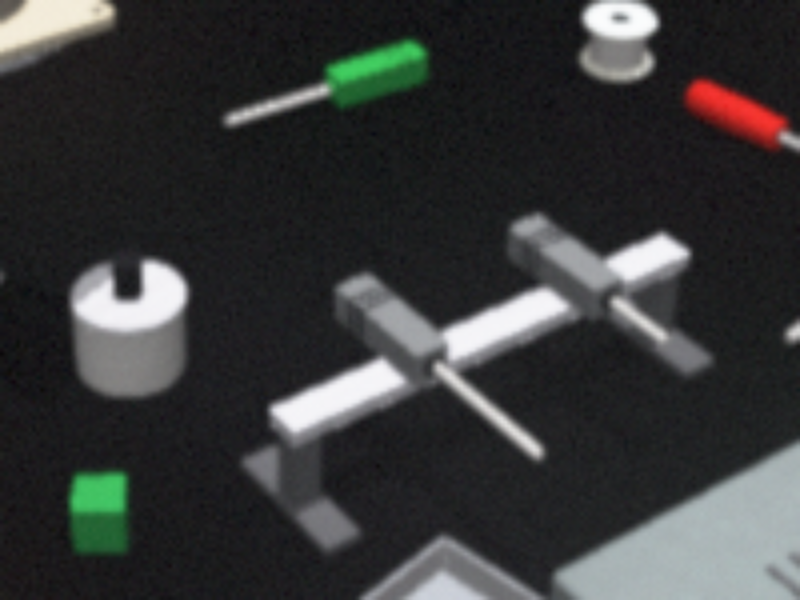

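View pics/t32z.png

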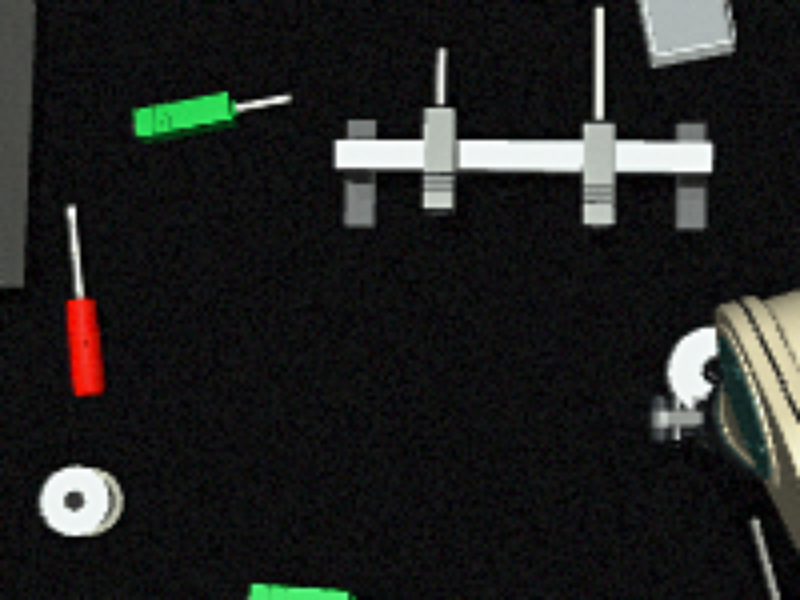

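View pics/w32.png

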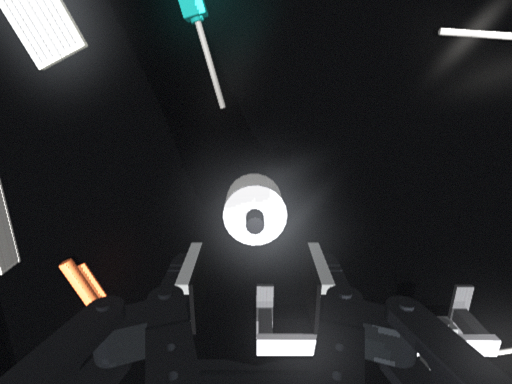

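Run:
```python
from h import *
print(order.job_done())
```

```text
the job is handed in; nothing more can be done
None
```

The job is handed in at about 60 s of the 210 s. Only the short and long grey probes were there; no medium one showed in any view.

- **Cap off:** I lifted the cap by its knob and set it down on the bench to the right of the cup. It was knocked about 2 cm aside partway through, so I located it again before picking it up.
- **Dips:** The tool only points straight down, so I tilted each gripped probe tip-down by pushing its stem up against the underside of the bar. The short probe tilted about 50° and the long one about 43°. I held each tip in the cup for about 3 s, short probe first. By my estimate the tips were 15–17 mm above the bench, about 33 mm below the rim. During the short probe's hold there was a light contact of 2–3 N with the cup; it did not shift noticeably.
- **On the bar:** I levelled each probe by pressing it flat on the bench, gripped it again at its balance point and laid it across the bar. The last pictures show both level, square and stable.
- **Cap back:** The cap met the rim with 6.7 N. The scene picture shows the flange flush with the rim and no gap.

**Last checks:** The gripper was clear of everything, and the bystanders I could see were where they started.

**Measurements that disagreed:** The top and wrist cameras put the bar's middle about 3 mm apart, and one ellipse fit of the held cap was unusable. I used the mean for the bar and the other readings for the cap.

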